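# Set up the welding fixture: park the keeper pin, scrape the plate, stack the collars

## Robot

A 6-joint arm with a two-finger parallel gripper is mounted at the origin on the work surface. World frame = base frame: x ahead of the robot, y to its left, z up, the work surface at z = 0. Lengths are in m, angles in rad, forces in N, time in s.
With the tool pointing down it reaches from about 0.3 to 0.825 m from the base axis. Payload 5.4 kg.
Tool frame: the origin (TCP) lies at the very end of the fingers, on their centre line; the grasp point (between the pads) lies 19 mm behind it; z points along the fingers, x is the direction in which the jaws open and shut, and the axes are right-handed (so a half turn about z gives the same grasp; the last joint's range is limited). The gripper opens to 92 mm and grips with 3 to 60 N. Pads are 20 mm wide; open, the fingers measure 128 mm over their backs; the gripper's body (75 mm by 189 mm) begins 69 mm behind the grasp point.
Start: joints at [-1.46, 0.158, 1.597, -0, 1.386, -0.21], TCP at [0.181, -0.546, 0.215] pointing down, gripper open.
Joint ranges: [-2.91, 2.91], [-0.94, 2.29], [0.18, 2.7], [-1.29, 4.43], [0.17, 2.64], [-3, 3]. Speed limits (rad/s): [2.57, 2.57, 3.14, 3.14, 3.14, 3.14].

## Interface

Orientations are given as a rotation vector (axis times angle).
In Python, from workcell import bot gives the robot as it stands. Calls block until the motion is done:
- bot.goto(position, orientation): joint-space move of the TCP to a pose.
- bot.line_to(position, rot=None, max_speed=0.15): straight line of the TCP; rot=None keeps the orientation; max_speed is the mean speed in m/s.
- bot.set_joints(angles): joint-space move.
- bot.set_gripper(opening, newtons=None): opening from 0.0 (shut) to 1.0 (fully open); newtons is the grip in N (None keeps the last); returns when the fingers have stopped.
- bot.hold(seconds).
- bot.inverse_kinematics(position, orientation): joint angles nearest the present ones, or None.
- bot.read_camera(name): name is "scene" or "side" or "wrist"; returns a dict with "pixels" (384x512x3 uint8, blue, green, red), "fx", "fy", "cx", "cy" (pixels), "R" (3x3) and "t" (3): a world point X has camera coordinates R X + t. Camera axes: x right, y down, z forward; pixel columns grow to the right and rows downward; lengths in m; the calibration is good to about 2 mm. The wrist camera is an equidistant fisheye: a pixel r from the principal point sees the ray r / f radians off the axis. A picture is of the moment at which its call begins. There is no depth.
A pose or a line that the arm cannot do raises bot.MotionError and nothing moves.
- bot.job_done(): hands the job in, once; it reports no verdict.
Readings, each from a call of its own:
- bot.current_clock(): time.
- bot.current_joints(): joint angles.
- bot.current_joint_vel(): joint speeds.
- bot.current_effort(): joint torques, N m.
- bot.current_ee_pos(): TCP position.
- bot.current_tool_rot(): TCP orientation.
- bot.current_contact_force(): force on the tool from outside, world axes, zero at the start.
- bot.current_ft_torque(): the same for the moment, N m.
- bot.current_opening(): opening from 0.0 (shut) to 1.0 (fully open).
Only numpy, scipy, OpenCV 4.12 (cv2) and the standard library are available. Lean on these libraries where they do the work, as an engineer would, in place of code of your own. Each camera call takes 0.05 s, during which the arm holds its last target.

## Task

Set up the welding fixture: draw the red-handled keeper pin up out of the hollow post and park it upright in the notch of the green bracket, sitting fully down and well into the notch; then, with the orange scraper block and never with the fingers, push all the loose offcuts along the plate and over its open edge into the blue chip tray. Only when the plate is clear, thread all the collars that are there onto the post, widest at the bottom and narrowest on top, each fully home, and stand the scraper upright back on its black mat. Leave the paste tin, the hammer and the cardboard box as they are.

Things in the scene. Friction and masses are not known exactly. Their poses are not given: they have to be found in the camera images.
- fixture: fixed welding fixture: steel plate 220 mm (its x) by 300 mm (its y), top face 50 mm above the bench; origin on the bench under the plate's centre, z up; yaw varies. The brass post stands at y = +80 mm. Yellow fences 12 mm high along both x sides (inner faces at x = -103 and +103 mm) run from y = -150 to +40 mm. Offcuts start between y = -128 and -17 mm, |x| under 83 mm.
- plate_edge (a point): middle of the plate's open edge, on its top face (at the fixture's y = -150 mm; axes as the fixture's). Beyond it, towards -y, and lower, is the blue open chip tray: inside 242 mm (x, centred) by 78 mm (y), floor 46 mm below this point, walls 15 mm below this point.
- post_foot (a point): point on the plate's top face, on the axis of the brass post (axes as the fixture's). The post is 25 mm in outer diameter, its top 70 mm above this point and chamfered, with an open 16 mm bore down to this point.
- pin: keeper pin: steel shank 13 mm across, 65 mm long, tapered foot; above it a flange 40 mm across, 8 mm thick; on that a red grip tab 36 mm (its x) by 14 mm (its y) by 36 mm tall. Origin at the centre of the flange's underside, z up along the tab; 150 g. It starts in the post's bore, flange resting on the post's top (so no collar can go on), yaw within 0.8 rad of the fixture's.
- bracket: fixed green parking bracket: two prongs 12 mm thick and 45 mm long, top faces 85 mm above the bench, 17 mm apart, open towards the bracket's -x and closed by an upright at its +x end; 53 mm wide. Origin on the bench under the middle of the prongs, z up. The pin hangs in it by its flange.
- notch (a point): where the pin's origin belongs when parked: on the slot's centre line, level with the prongs' top faces, 12 mm to +x of the bracket's origin and 10.5 mm from the slot's closed end (axes as the bracket's); free to enter along +x
- scraper: scraper block: aluminium foot 110 mm (its x) by 30 mm (its y) by 14 mm tall, orange handle block on it 60 mm (x) by 22 mm (y), up to 84 mm above the underside; origin at the centre of the underside, z up; 300 g
- scraper_mat: fixed black rubber mat 170 mm (its x) by 100 mm (its y), 3 mm thick; origin on the bench under its centre; the scraper starts on it
- collar_1: blue-painted steel ring, 68 mm across, 30 mm bore, 16 mm thick; origin at the ring's centre (8 mm above its underside), z along its axis. May be absent.
- collar_2: copper ring, 60 mm across, 30 mm bore, 16 mm thick; origin at the ring's centre (8 mm above its underside), z along its axis. May be absent.
- collar_3: brass ring, 52 mm across, 30 mm bore, 16 mm thick; origin at the ring's centre (8 mm above its underside), z along its axis. May be absent.
- collar_4: bright aluminium ring, 44 mm across, 30 mm bore, 16 mm thick; origin at the ring's centre (8 mm above its underside), z along its axis. May be absent.
- offcut_1: loose metal offcut about 16 to 28 mm across and 8 to 14 mm tall; origin at its underside as it lies at the start, z up. May be absent.
- offcut_2: loose metal offcut about 16 to 28 mm across and 8 to 14 mm tall; origin at its underside as it lies at the start, z up. May be absent.
- offcut_3: loose metal offcut about 16 to 28 mm across and 8 to 14 mm tall; origin at its underside as it lies at the start, z up. May be absent.
- offcut_4: loose metal offcut about 16 to 28 mm across and 8 to 14 mm tall; origin at its underside as it lies at the start, z up. May be absent.
- offcut_5: loose metal offcut about 16 to 28 mm across and 8 to 14 mm tall; origin at its underside as it lies at the start, z up. May be absent.
- paste_tin: white and green tin with a yellow cap (welding paste), 70 mm across, 70 mm tall, a bystander; origin at its foot
- hammer: chipping hammer lying on the bench, 260 mm long, along its x, a bystander
- disc_box: cardboard box 120 x 120 x 50 mm, a bystander; origin at the centre of its underside
Mind the look-alikes: they are no part of the job. Several things have the shape of the collar_1; the one meant has the colours described above.

How it is judged:
On the way, in this order (a step that is already met when the one before it is completed fails the run):
1. the keeper pin is parked in the bracket's notch, flange down on the prongs (horizontal distance between pin and notch below 0.012 m and z of pin in the frame of notch between -0.004 and 0.004 m and angle between pin's own z axis and vertical below 0.12 rad), for 0.2 s.
2. the scraper's foot is down on the plate (z of scraper in the frame of post_foot between -0.005 and 0.012 m and x of scraper in the frame of fixture between -0.11 and 0.11 m and y of scraper in the frame of fixture between -0.16 and 0.15 m), for 0.1 s.
3. every offcut lies in the chip tray, with no collar on the post yet (height (world z) of each of offcut_1, offcut_2, offcut_3, offcut_4, offcut_5 below 0.045 m and y of offcut_1 in the frame of fixture between -0.235 and -0.145 m and x of offcut_1 in the frame of fixture between -0.126 and 0.126 m and y of offcut_2 in the frame of fixture between -0.235 and -0.145 m and x of offcut_2 in the frame of fixture between -0.126 and 0.126 m and y of offcut_3 in the frame of fixture between -0.235 and -0.145 m and x of offcut_3 in the frame of fixture between -0.126 and 0.126 m and y of offcut_4 in the frame of fixture between -0.235 and -0.145 m and x of offcut_4 in the frame of fixture between -0.126 and 0.126 m and y of offcut_5 in the frame of fixture between -0.235 and -0.145 m and x of offcut_5 in the frame of fixture between -0.126 and 0.126 m and horizontal distance between each of collar_1, collar_2, collar_3, collar_4 and post_foot above 0.05 m), for 0.2 s.
At the end, for the whole second after the job is handed in: pin within 12 mm of the notch point, flange down within 4 mm, upright; all offcuts in the chip tray; all collars present on the post within 5 mm of its axis, flat, fully home (3 mm), widest lowest to narrowest on top; scraper upright on its mat within 45 mm of its centre; all at rest (all of step 1 and height (world z) of each of offcut_1, offcut_2, offcut_3, offcut_4, offcut_5 below 0.045 m and y of offcut_1 in the frame of fixture between -0.235 and -0.145 m and x of offcut_1 in the frame of fixture between -0.126 and 0.126 m and y of offcut_2 in the frame of fixture between -0.235 and -0.145 m and x of offcut_2 in the frame of fixture between -0.126 and 0.126 m and y of offcut_3 in the frame of fixture between -0.235 and -0.145 m and x of offcut_3 in the frame of fixture between -0.126 and 0.126 m and y of offcut_4 in the frame of fixture between -0.235 and -0.145 m and x of offcut_4 in the frame of fixture between -0.126 and 0.126 m and y of offcut_5 in the frame of fixture between -0.235 and -0.145 m and x of offcut_5 in the frame of fixture between -0.126 and 0.126 m and horizontal distance between each of collar_1, collar_2, collar_3, collar_4 and post_foot below 0.005 m and angle between the z axis of each of collar_1, collar_2, collar_3, collar_4 and the z axis of post_foot, either way round below 0.1 rad and (z of collar_1 in the frame of post_foot between 0.005 and 0.011 m or z of collar_1 in the frame of post_foot between 0.021 and 0.027 m or z of collar_1 in the frame of post_foot between 0.037 and 0.043 m or z of collar_1 in the frame of post_foot between 0.053 and 0.059 m) and ((angle between collar_1's own z axis and vertical below 0.1 rad and z of collar_2 in the frame of collar_1 above 0.01 m) or (angle between collar_1's own z axis and vertical above 3.04 rad and z of collar_2 in the frame of collar_1 below -0.01 m)) and ((angle between collar_1's own z axis and vertical below 0.1 rad and z of collar_3 in the frame of collar_1 above 0.01 m) or (angle between collar_1's own z axis and vertical above 3.04 rad and z of collar_3 in the frame of collar_1 below -0.01 m)) and ((angle between collar_1's own z axis and vertical below 0.1 rad and z of collar_4 in the frame of collar_1 above 0.01 m) or (angle between collar_1's own z axis and vertical above 3.04 rad and z of collar_4 in the frame of collar_1 below -0.01 m)) and (z of collar_2 in the frame of post_foot between 0.005 and 0.011 m or z of collar_2 in the frame of post_foot between 0.021 and 0.027 m or z of collar_2 in the frame of post_foot between 0.037 and 0.043 m or z of collar_2 in the frame of post_foot between 0.053 and 0.059 m) and ((angle between collar_2's own z axis and vertical below 0.1 rad and z of collar_3 in the frame of collar_2 above 0.01 m) or (angle between collar_2's own z axis and vertical above 3.04 rad and z of collar_3 in the frame of collar_2 below -0.01 m)) and ((angle between collar_2's own z axis and vertical below 0.1 rad and z of collar_4 in the frame of collar_2 above 0.01 m) or (angle between collar_2's own z axis and vertical above 3.04 rad and z of collar_4 in the frame of collar_2 below -0.01 m)) and (z of collar_3 in the frame of post_foot between 0.005 and 0.011 m or z of collar_3 in the frame of post_foot between 0.021 and 0.027 m or z of collar_3 in the frame of post_foot between 0.037 and 0.043 m or z of collar_3 in the frame of post_foot between 0.053 and 0.059 m) and ((angle between collar_3's own z axis and vertical below 0.1 rad and z of collar_4 in the frame of collar_3 above 0.01 m) or (angle between collar_3's own z axis and vertical above 3.04 rad and z of collar_4 in the frame of collar_3 below -0.01 m)) and (z of collar_4 in the frame of post_foot between 0.005 and 0.011 m or z of collar_4 in the frame of post_foot between 0.021 and 0.027 m or z of collar_4 in the frame of post_foot between 0.037 and 0.043 m or z of collar_4 in the frame of post_foot between 0.053 and 0.059 m) and horizontal distance between scraper and scraper_mat below 0.045 m and angle between scraper's own z axis and vertical below 0.1 rad and height (world z) of scraper between 0 and 0.008 m and linear speed of each of pin, scraper, collar_1, collar_2, collar_3, collar_4, offcut_1, offcut_2, offcut_3, offcut_4, offcut_5 below 0.02 m/s); the robot touches nothing.
It fails at once if a bystander (paste tin, hammer, cardboard box) is moved by more than 30 mm (distance of any of paste_tin, hammer, disc_box from where it was at the start of the episode above 0.03 m).
It fails at once if the fingers push an offcut (contact force between the fingers and offcut_1 above 1 N or contact force between the fingers and offcut_2 above 1 N or contact force between the fingers and offcut_3 above 1 N or contact force between the fingers and offcut_4 above 1 N or contact force between the fingers and offcut_5 above 1 N).
Of collar_1, collar_2, collar_3, collar_4 only 2 to 4 are there at a start; the rules pass over those that are not, and their reading is None.
Of offcut_1, offcut_2, offcut_3, offcut_4, offcut_5 only 3 to 5 are there at a start; the rules pass over those that are not, and their reading is None.
At some moment in a run one of collar_1, collar_2, collar_3, collar_4, scraper may be knocked a few centimetres aside while the robot is not near it.
It also fails if it takes over 210 s, if anything falls off the work surface, if the arm or the gripper's body presses on something with over 40 N, if the wrist force passes 120 N, or if a joint passes its speed limit or range.

## Working session

There is one attempt and no reset: what is moved stays moved. The work goes in short steps, each a Python script; the robot and the scene stay as the last script left them, time stands still between calls to the robot, and variables do not carry over. Pictures are saved under pics/ and viewed, and the job is handed in when it is done.

```bash
ls -la; mkdir -p pics; cat > h.py <<'E'
import numpy as np, cv2
from workcell import bot
def snap(name,fn=None):
    c=bot.read_camera(name); c['img']=np.ascontiguousarray(np.array(c['pixels'],dtype=np.uint8)); c['R']=np.array(c['R']);c['t']=np.array(c['t'])
    c['name']=name
    if fn: cv2.imwrite('pics/'+fn,c['img'])
    np.save('/tmp/%s.npy'%name,c,allow_pickle=True)
    return c
def load(name): return np.load('/tmp/%s.npy'%name,allow_pickle=True).item()
def ray(c,u,v):
    x=(u-c['cx'])/c['fx'];y=(v-c['cy'])/c['fy']
    if c['name']=='wrist':
        r=np.hypot(x,y); d=np.array([np.sin(r)*x/max(r,1e-9),np.sin(r)*y/max(r,1e-9),np.cos(r)])
    else: d=np.array([x,y,1.])
    return -c['R'].T@c['t'], c['R'].T@d
def onz(c,u,v,z):
    o,d=ray(c,u,v); return o+d*(z-o[2])/d[2]
def proj(c,X):
    p=c['R']@np.asarray(X,float)+c['t']
    if c['name']=='wrist':
        th=np.arctan2(np.hypot(p[0],p[1]),p[2]);a=np.arctan2(p[1],p[0])
        return np.array([c['cx']+c['fx']*th*np.cos(a),c['cy']+c['fy']*th*np.sin(a)])
    return np.array([c['cx']+c['fx']*p[0]/p[2],c['cy']+c['fy']*p[1]/p[2]])
def crop(c,u0,v0,u1,v1,fn):
    im=c['img'][v0:v1,u0:u1]; s=min(800/im.shape[1],600/im.shape[0]); cv2.imwrite('pics/'+fn,cv2.resize(im,None,fx=s,fy=s,interpolation=cv2.INTER_CUBIC))
E
python3 - <<'E'
from h import *
for n in ['scene','side','wrist']:
    c=snap(n,n+'0.png'); print(n,c['fx'],c['fy'],c['cx'],c['cy'],-c['R'].T@c['t'],c['R'][2])
print(bot.current_clock(), bot.current_tool_rot(),bot.current_opening())
E
```

```text
total 12
drwxr-xr-x  3 agent agent 4096 Dec  7 15:34 .
drwxr-xr-x 23 root  root  4096 Dec  7 15:34 ..
drwxr-xr-x  2 agent agent 4096 Dec  7 15:34 pics
scene 443.93999428958927 443.93999428958927 253.5426819379542 191.91128392842194 [ 1.11539918 -0.65863085  1.20680015] [-0.38888427  0.46013054 -0.79815344]
side 417.6208235868844 417.6208235868844 254.94568976412623 192.58410160800386 [0.47944119 0.89490933 0.66526364] [ 0.09327845 -0.84357185 -0.52885316]
wrist 297.3186396354542 297.3186396354542 256.49869743227293 193.6635652111052 [ 0.24545613 -0.52357956  0.38425951] [-0.22812757 -0.07339017 -0.97086132]
0.15 [-2.54684428e+00  1.83757985e+00  1.52117315e-03] 1.0005421394916685
```

View pics/scene0.png

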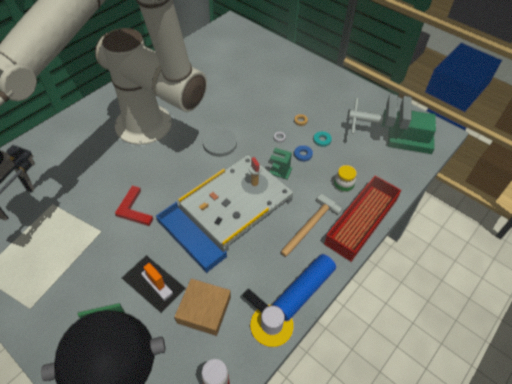

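View pics/side0.png

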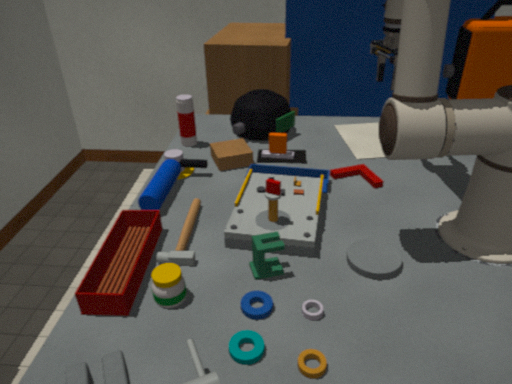

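View pics/wrist0.png

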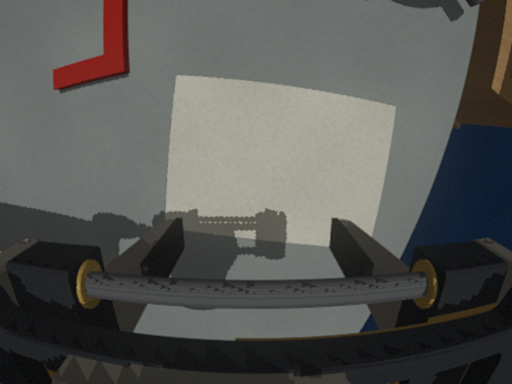

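```bash
python3 - <<'E'
from h import *
c=load('scene'); crop(c,250,100,370,190,'s1.png'); crop(c,150,145,300,275,'s2.png')
s=load('side'); crop(s,220,140,340,300,'s3.png');crop(s,220,280,340,384,'s4.png')
E
```

```text
(no output)
```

View pics/s1.png

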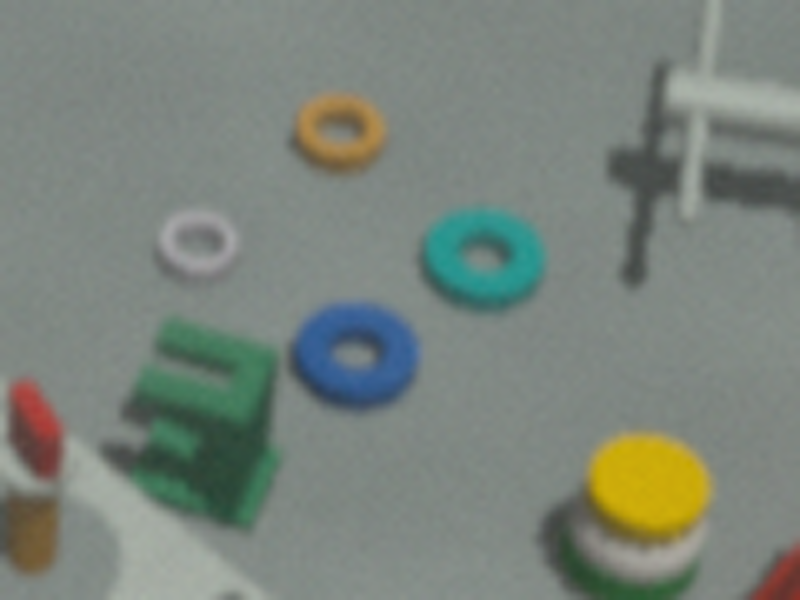

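View pics/s2.png

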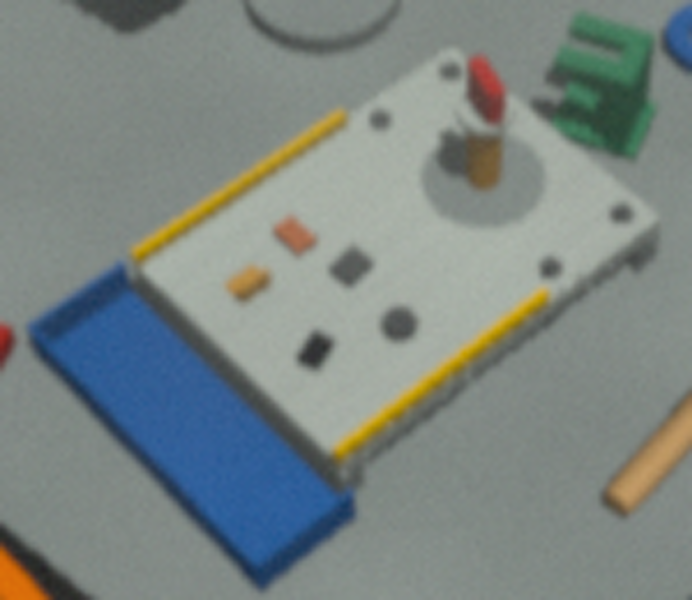

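View pics/s3.png

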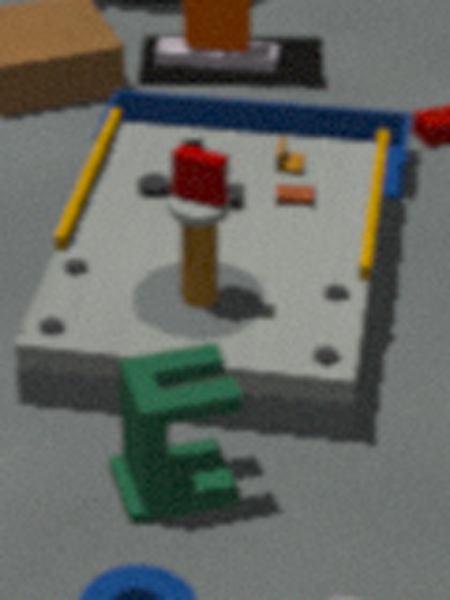

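View pics/s4.png

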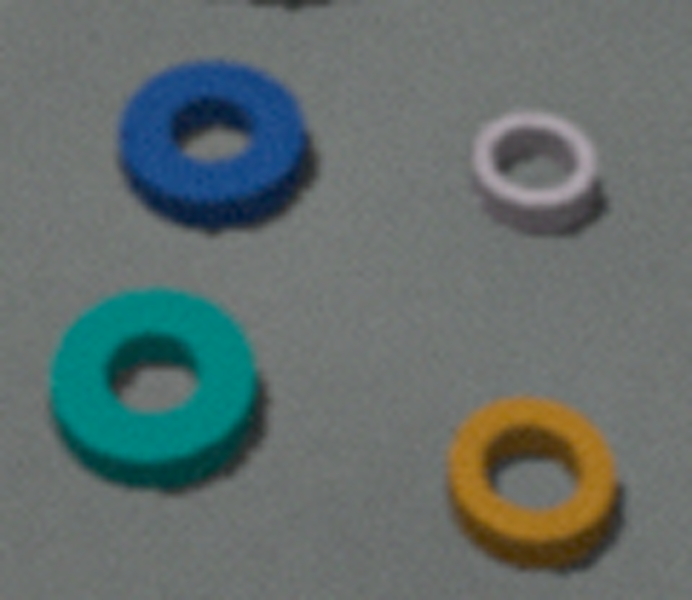

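```bash
cat > m.py <<'E'
from h import *
def blobs(c,lo,hi,amin=20,roi=None):
    hsv=cv2.cvtColor(c['img'],cv2.COLOR_BGR2HSV); m=cv2.inRange(hsv,np.array(lo),np.array(hi))
    if roi: 
        k=np.zeros_like(m);k[roi[1]:roi[3],roi[0]:roi[2]]=1;m*=k
    n,l,st,ce=cv2.connectedComponentsWithStats(m)
    return [(st[i],ce[i],(l==i)) for i in range(1,n) if st[i][4]>=amin]
E
python3 - <<'E'
from m import *
for n in ['scene','side']:
    c=load(n)
    for nm,lo,hi in [('yellow',(18,120,100),(32,255,255)),('orange',(5,150,120),(17,255,255)),('blue',(105,120,50),(122,255,255)),('teal',(80,120,60),(98,255,255)),('green',(55,80,30),(79,255,200)),('red',(0,170,80),(4,255,255)),('red',(174,170,80),(180,255,255))]:
        for st,ce,m in blobs(c,lo,hi,25): print(n,nm,st,ce.round(1))
E
```

```text
scene yellow [295 115  12  10  62] [300.5 119.2]
scene yellow [338 165  19  16 233] [346.7 172.6]
scene yellow [179 169  46  33 168] [200.5 185.3]
scene yellow [200 203   7   6  26] [203.1 205.8]
scene yellow [222 208  47  37 205] [244.9 226. ]
scene yellow [250 311  44  36 763] [270.3 332. ]
scene orange [ 334  188   57   62 1274] [361.6 219. ]
scene orange [144 263  20  26 232] [154.1 274.9]
scene blue [ 426   44   75   67 2891] [462.2  76.2]
scene blue [428 110  37  19  76] [447.4 119.6]
scene blue [294 146  18  14 162] [302.9 152.6]
scene blue [ 157  203   69   69 1824] [190.8 237.2]
scene blue [ 273  255   63   65 1564] [305.  285.4]
scene teal [314 132  17  14 161] [322.1 138.2]
scene green [  0   0  36  41 734] [11.6 13.4]
scene green [   0    0  153  146 6297] [69.7 71.5]
scene green [ 209    0  139   34 2654] [284.2  11.2]
scene green [ 350    0   72   81 3230] [385.3  37. ]
scene green [404   0  27  11 163] [419.8   3.5]
scene green [319  29  22  14  70] [329.   35.2]
scene green [ 390  111   46   42 1172] [418.2 133.3]
scene green [270 149  22  30 404] [281.3 163.9]
scene 
[... 858 characters left out ...]
lue [ 286    0  108  117 9672] [336.3  57.2]
side blue [ 438    0   59   99 1262] [458.5  29.5]
side blue [ 139  159   42   50 1152] [159.8 184.8]
side blue [249 164  80  29 573] [292.7 172.2]
side blue [241 291  32  29 660] [256.5 304.5]
side teal [229 330  36  34 846] [246.  346.2]
side green [275 111  20  21 291] [284.6 121.5]
side green [ 250  232   35   47 1132] [265.8 255.3]
side green [153 288  34  18 238] [170.4 299. ]
side red [179 114   4  18  36] [180.2 121.9]
side red [331 165  51  22 352] [358.6 172.7]
side red [267 179  13  13  83] [271.7 183.7]
side red [128 211  31  70 159] [144.3 241.8]
side red [ 76 277  20  18  73] [ 84.3 290.6]
side red [ 97 293  22   3  47] [108.3 293.8]
```

```bash
python3 - <<'E'
from m import *
sc,sd=load('scene'),load('side')
def tri(p,q):
    A=[];b=[]
    for c,(u,v) in ((sc,p),(sd,q)):
        o,d=ray(c,u,v);d=d/np.linalg.norm(d);P=np.eye(3)-np.outer(d,d);A.append(P);b.append(P@o)
    A2=sum(A);X=np.linalg.solve(A2,sum(b));return X.round(4), [round(float(np.linalg.norm(a@X-bb)),4) for a,bb in zip(A,b)]
for c,ps in ((sc,[(200.5,185.3),(244.9,226)]),(sd,[(319.3,193.7),(242.9,186.5)])):
    L,R=[onz(c,*p,0.059) for p in ps]
    print(c['name'],'fences',L,R,np.linalg.norm(L-R), 'mid',(L+R)/2,'ang',np.arctan2(*(R-L)[1::-1]))
# rings
for nm,p,q in (('blue',(302.9,152.6),(256.5,304.5)),('teal',(322.1,138.2),(246,346.2)),('brass',(300.5,119.6),(312,362)),('alu',(280,136),(313,309.5))):
    print(nm,onz(sc,*p,.011),onz(sd,*q,.011),tri(p,q))
# blue/teal diameters in side: width
for nm,st in (('blue',(241,291,32,29)),('teal',(229,330,36,34)),('brass',(298,349,28,25))):
    v=st[1]+st[3]*.5-2
    print(nm,np.linalg.norm(onz(sd,st[0],v,.014)-onz(sd,st[0]+st[2],v,.014)))
# bracket prongs top z=.085 slot corner etc. scene crop s1 scale 6.667 off 250,100
for nm,uv in (('openL',(155,340)),('openR',(133,395)),('closedR',(240,425)),('closedL',(278,350)),('slotopen',(142,365)),('slotend',(232,380))):
    print(nm,onz(sc,250+uv[0]/6.667,100+uv[1]/6.667,.085))
# side s3 scale 3.75 off 220,140
for nm,uv in (('openA',(218,347)),('openB',(242,388)),('closA',(122,360)),('closB',(140,415)),('slotopen',(230,365)),('slotend',(160,382))):
    print(nm,onz(sd,220+uv[0]/3.75,140+uv[1]/3.75,.085))
print('tab top',tri((150+485/4.613,145+62/4.613),(220+198/3.75,140+150/3.75)))
print('scraper',tri((151,266.5),(278,136)))
print('arm mat corners',[onz(sc,*p,.003).round(3) for p in ((148,258),(187,289),(165,309),(124,277))])
E
```

```text
scene fences [ 0.40923588 -0.09244237  0.059     ] [ 0.62273009 -0.11281773  0.059     ] 0.2144642972761768 mid [ 0.51598299 -0.10263005  0.059     ] ang -0.09514934281573553
side fences [ 0.41118196 -0.07788036  0.059     ] [ 0.62337446 -0.10213219  0.059     ] 0.2135738944527112 mid [ 0.51727821 -0.09000628  0.059     ] ang -0.11379788762858536
blue [0.54811761 0.28435973 0.011     ] [0.54890612 0.28726856 0.011     ] (array([0.5483, 0.2856, 0.0096]), [0.0008, 0.0008])
teal [0.55742976 0.3897103  0.011     ] [0.55872942 0.39110518 0.011     ] (array([0.558 , 0.3903, 0.0105]), [0.0008, 0.0008])
brass [0.43700973 0.41417772 0.011     ] [0.43708112 0.41481573 0.011     ] (array([0.4369, 0.4145, 0.0106]), [0.0001, 0.0001])
alu [0.43370775 0.29322714 0.011     ] [0.43288423 0.29160141 0.011     ] (array([0.4335, 0.2926, 0.0118]), [0.0006, 0.0006])
blue 0.06617430577196372
teal 0.06703521873629262
brass 0.05000600381456631
openL [0.50358151 0.16406407 0.085     ]
openR [0.51919957 0.12798213 0.085     ]
closedR [0.57172455 0.14855474 0.085     ]
closedL [0.55459255 0.20082195 0.085     ]
slotopen [0.50960768 0.146508   0.085     ]
slotend [0.54994366 0.1692157  0.085     ]
openA [0.51240713 0.13677427 0.085     ]
openB [0.49644157 0.17501231 0.085     ]
closA [0.56919514 0.15365977 0.085     ]
closB [0.5536816  0.20369393 0.085     ]
slotopen [0.50438573 0.15384049 0.085     ]
slotend [0.54471667 0.17293147 0.085     ]
tab top (array([0.5289, 0.0415, 0.168 ]), [0.0018, 0.0018])
scraper (array([ 0.5345, -0.3994,  0.0849]), [0.0061, 0.0061])
arm mat corners [array([ 0.456, -0.368,  0.003]), array([ 0.618, -0.36 ,  0.003]), array([ 0.616, -0.443,  0.003]), array([ 0.452, -0.457,  0.003])]
```

```bash
cat >> h.py <<'E'
def orient(phi): return np.pi*np.array([np.cos(phi/2),np.sin(phi/2),0])
def go(p,phi): bot.goto(list(map(float,p)),list(map(float,orient(phi))))
def ln(p,phi=None,v=0.15): bot.line_to(list(map(float,p)),None if phi is None else list(map(float,orient(phi))),max_speed=v)
E
python3 - <<'E'
from h import *
go((0.53,0.0,0.33),0); print(bot.current_clock(),bot.current_joints(),bot.current_ee_pos())
c=snap('wrist','w1.png'); 
for X in ((.53,.038,.164),(.53,.038,.05),(.54,.165,.085),(.46,-.19,.05),(.6,-.19,.05)): print(X,proj(c,X))
E
```

```text
2.4917 [-2.29550078e-01 -1.02072939e-02  1.55057049e+00 -2.57180631e-04
  1.60171172e+00 -2.28187027e-01] [ 0.52994394 -0.00078657  0.32969949]
(0.53, 0.038, 0.164) [256.1105736  147.34915562]
(0.53, 0.038, 0.05) [256.19047737 140.84907906]
(0.54, 0.165, 0.085) [263.31173676  52.83241545]
(0.46, -0.19, 0.05) [215.95618893 275.44917565]
(0.6, -0.19, 0.05) [296.77441072 275.37686359]
```

View pics/w1.png

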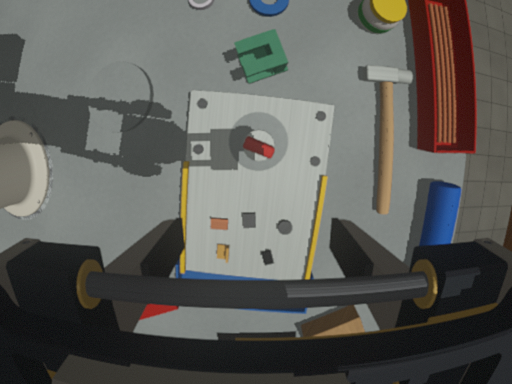

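```bash
python3 - <<'E'
from h import *
c=load('wrist'); crop(c,170,20,350,155,'w1a.png'); crop(c,170,150,350,285,'w1b.png')
E
```

```text
(no output)
```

View pics/w1a.png

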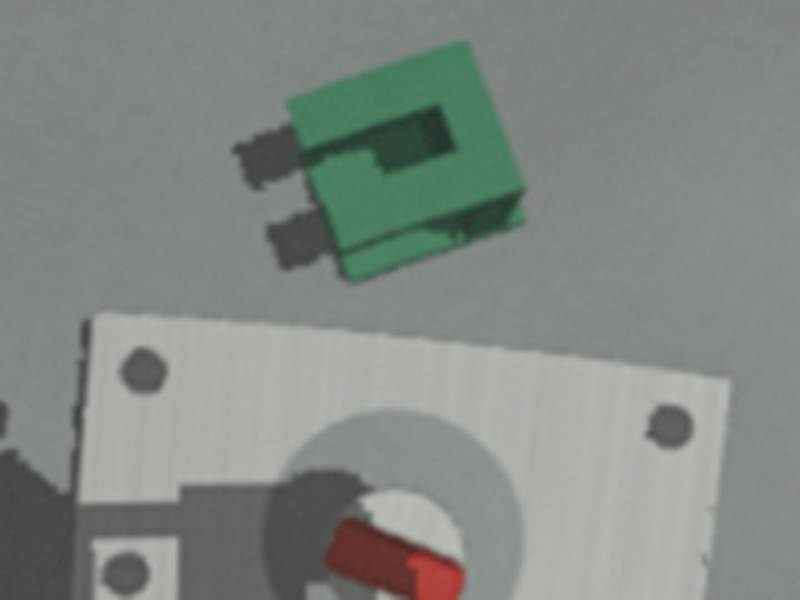

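View pics/w1b.png

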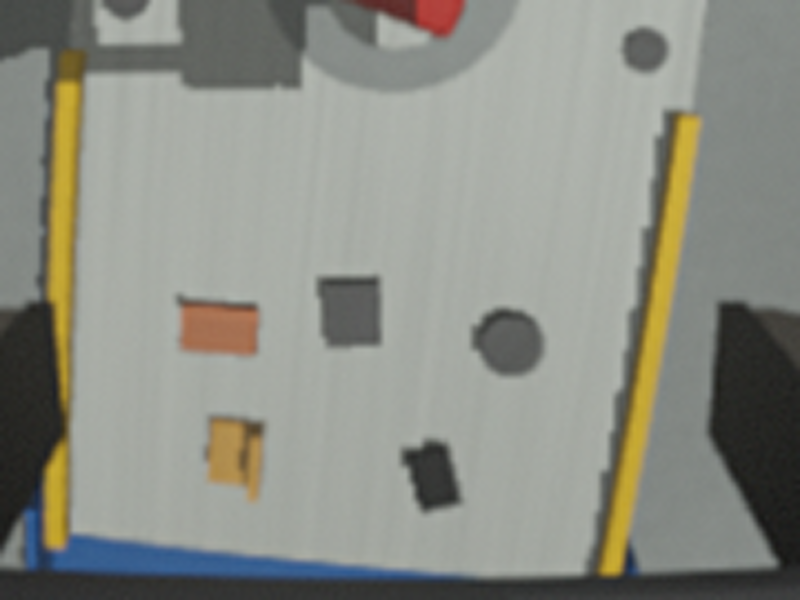

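```bash
python3 - <<'E'
from h import *
c=load('wrist'); s=4.4444
A=lambda u,v,z: onz(c,170+u/s-.4,20+v/s-.4,z)[:2]
B=lambda u,v,z: onz(c,170+u/s-.4,150+v/s-.4,z)[:2]
# fixture pts (local -> world)
loc=[(-.11,.15),(.11,.15),(-.1065,.04),(.1065,.04),(-.1065,-.15),(.1065,-.15)]
w=[A(94,313,.05),A(731,378,.05),B(72,80,.062),B(687,115,.062),B(56,549,.062),B(611,574,.062)]
def fit(loc,w):
    L=np.array(loc);W=np.array(w);l0,w0=L.mean(0),W.mean(0);l=L-l0;q=W-w0
    th=np.arctan2((l[:,0]*q[:,1]-l[:,1]*q[:,0]).sum(),(l*q).sum());R=np.array([[np.cos(th),-np.sin(th)],[np.sin(th),np.cos(th)]])
    t=w0-R@l0; return th,t,((R@L.T).T+t-W)*1000,R
th,t,res,R=fit(loc,w);print('fix',th,t,'\n',res.round(1)); print('post',R@[0,.08]+t)
hull=[(-.0265,'')]
# bracket top: open/closed corners; prong 45 long + upright; origin under middle of prongs => prong x -22.5..22.5
# width 53. corners: openL(290,100) openR(345,250)?? closedL(468,40) closedR(523,188); slot: open (303,153)/(320?), end corners (440,105),(456,152)
pts=[A(288,100,.085),A(344,252,.085),A(467,41,.085),A(523,188,.085),A(440,105,.085),A(456,152,.085)]
print('lens',np.linalg.norm(pts[0]-pts[1]),np.linalg.norm(pts[0]-pts[2]),np.linalg.norm(pts[4]-pts[5]))
bl=[(-.0225,.0265),(-.0225,-.0265),(.0225,.0085),(.0225,-.0085)]
bth,bt,bres,bR=fit(bl,[pts[0],pts[1],pts[4],pts[5]]);print('br',bth,bt,'\n',bres.round(1),'notch',bR@[.012,0]+bt)
print('corner local',[(bR.T@(p-bt)*1000).round(1) for p in pts])
# tab top: corners in crop A: left-top (350,517), left-bot(327,565); right?(465,570)
m=c['img'].astype(int); hsv=cv2.cvtColor(c['img'],cv2.COLOR_BGR2HSV)
mk=cv2.inRange(hsv,np.array((0,150,60)),np.array((8,255,255)))|cv2.inRange(hsv,np.array((172,150,60)),np.array((180,255,255)))
mk[:120]=0;mk[180:]=0;mk[:,:220]=0;mk[:,300:]=0
cs=max(cv2.findContours(mk,0,2)[0],key=cv2.contourArea);r=cv2.minAreaRect(cs);bx=cv2.boxPoints(r);print('tab',r,[onz(c,*p,.164)[:2].round(4) for p in bx])
# flange white
np.save('/tmp/fix.npy',dict(th=th,t=t,R=R,bth=bth,bt=bt,bR=bR),allow_pickle=True)
for nm,u,v,h in (('red',219,329,.06),('dk',350,310,.06),('rnd',512,343,.06),('brass',230,452,.06),('blk',433,475,.06)):
    p=B(u,v,h);print(nm,p,(R.T@(p-t)).round(4))
E
```

```text
fix -0.08796814720877479 [ 0.52486616 -0.04170837] 
 [[ -2.4  -0.5]
 [ -1.4   2.2]
 [ -0.8   7.8]
 [  0.9   1.5]
 [  2.3  -0.9]
 [  1.5 -10. ]]
post [0.53189454 0.03798229]
lens 0.05332380568326539 0.0595385201206469 0.01639453853291336
br 0.34630176954845243 [0.52926497 0.16385956] 
 [[-0.8 -0.2]
 [-0.4  0.3]
 [ 0.2  0.1]
 [ 1.  -0.2]] notch [0.54055258 0.16793262]
corner local [array([-21.7,  26.4]), array([-22.2, -26.9]), array([37.9, 26.2]), array([ 37.4, -25.8]), array([22.3,  8.4]), array([21.6, -8. ])]
tab ((266.3103332519531, 150.22413635253906), (12.998673439025879, 10.584633827209473), 21.801410675048828) [array([0.5325, 0.0319]), array([0.5369, 0.0431]), array([0.5506, 0.0376]), array([0.5462, 0.0263])]
red [ 0.47095419 -0.09029939] [-0.0494 -0.0531]
dk [ 0.51760715 -0.08299083] [-0.0036 -0.0418]
rnd [ 0.57504838 -0.09559276] [ 0.0547 -0.0493]
brass [ 0.47294138 -0.1384559 ] [-0.0432 -0.1009]
blk [ 0.54749636 -0.14750854] [ 0.0318 -0.1034]
```

```bash
python3 - <<'E'
from h import *
c=load('wrist'); s=4.4444
A=lambda u,v,z: onz(c,170+u/s-.4,20+v/s-.4,z)[:2]
B=lambda u,v,z: onz(c,170+u/s-.4,150+v/s-.4,z)[:2]
L=np.array([(-.11,.15),(.11,.15),(-.1065,.04),(.1065,.04),(-.1065,-.15)])
W=np.array([A(94,313,.05),A(731,378,.05),B(72,52,.062),B(687,115,.062),B(56,549,.062)])
l0,w0=L.mean(0),W.mean(0);l=L-l0;q=W-w0
th=np.arctan2((l[:,0]*q[:,1]-l[:,1]*q[:,0]).sum(),(l*q).sum());R=np.array([[np.cos(th),-np.sin(th)],[np.sin(th),np.cos(th)]]);t=w0-R@l0
print(th,t,R@[0,.08]+t,(((R@L.T).T+t-W)*1000).round(1))
d=np.load('/tmp/fix.npy',allow_pickle=True).item();d.update(th=th,t=t,R=R);np.save('/tmp/fix.npy',d,allow_pickle=True)
crop(c,225,120,295,172,'w1c.png')
hsv=cv2.cvtColor(c['img'],cv2.COLOR_BGR2HSV)
mk=((hsv[...,1]>120)&((hsv[...,0]<8)|(hsv[...,0]>170))).astype(np.uint8)
mk[:120]=0;mk[180:]=0;mk[:,:220]=0;mk[:,300:]=0
cs=max(cv2.findContours(mk,0,2)[0],key=cv2.contourArea);r=cv2.minAreaRect(cs);bx=cv2.boxPoints(r);print('tab',r,[onz(c,*p,.164)[:2].round(4) for p in bx],onz(c,*r[0],.164))
E
```

```text
-0.10205292829142473 [ 0.52456732 -0.04202307] [0.53271739 0.0375607 ] [[-0.4  0.6]
 [ 0.2  0.1]
 [-0.8 -0.8]
 [ 1.1 -0.4]
 [-0.   0.4]]
tab ((258.8600158691406, 147.01998901367188), (29.928897857666016, 11.302160263061523), 22.833654403686523) [array([0.515 , 0.0391]), array([0.5201, 0.0509]), array([0.5512, 0.0377]), array([0.5463, 0.0258])] [0.53310825 0.03837289 0.164     ]
```

View pics/w1c.png

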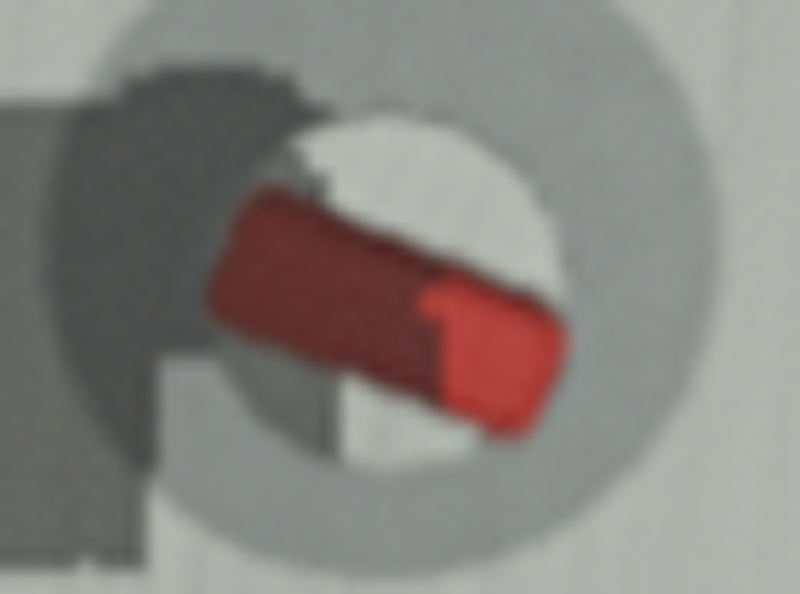

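```bash
python3 - <<'E'
from h import *
phi=-0.40+np.pi/2
bot.set_gripper(0.6)
go((.533,.038,.20),phi)
ln((.533,.038,.134),v=.1); print(bot.current_contact_force(),bot.current_ee_pos(),bot.current_clock())
bot.set_gripper(0,30); print(bot.current_opening(),bot.current_contact_force())
ln((.533,.038,.222),v=.1); print(bot.current_contact_force(),bot.current_opening())
d=np.load('/tmp/fix.npy',allow_pickle=True).item()
n=d['bR']@[.010,0]+d['bt']
ln((n[0],n[1],.185),v=.15); print(n,bot.current_ee_pos(),bot.current_joints(),bot.current_clock())
c=snap('wrist','w2.png');snap('side','sd2.png');s=snap('scene','sc2.png'); crop(load('side'),210,120,330,290,'sd2c.png');crop(s,230,120,320,190,'sc2c.png')
E
```

```text
[-0.57248739 -0.4000815   0.08256098] [0.53353661 0.03788326 0.13466244] 5.0667
0.14945639052893261 [-1.29414676 -0.50160221  1.43240352]
[ 0.83979632  0.62597148 -2.16081696] 0.1512108521092355
[0.53867131 0.16725378] [0.53889277 0.16664426 0.18525198] [ 8.59377384e-02  1.53465028e-01  1.66158651e+00 -3.99857794e-04
  1.32618161e+00 -1.08416338e+00] 7.85
```

View pics/sd2c.png

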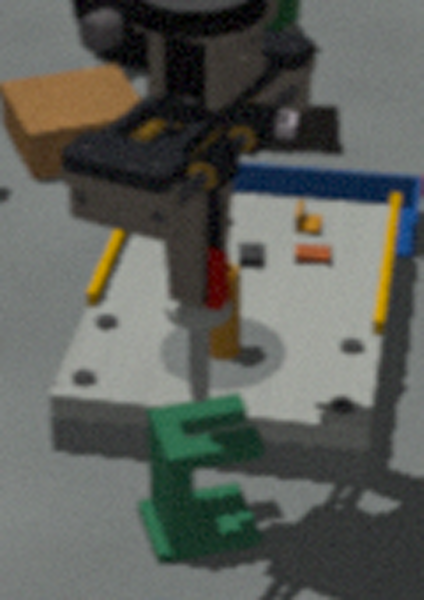

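View pics/sc2c.png

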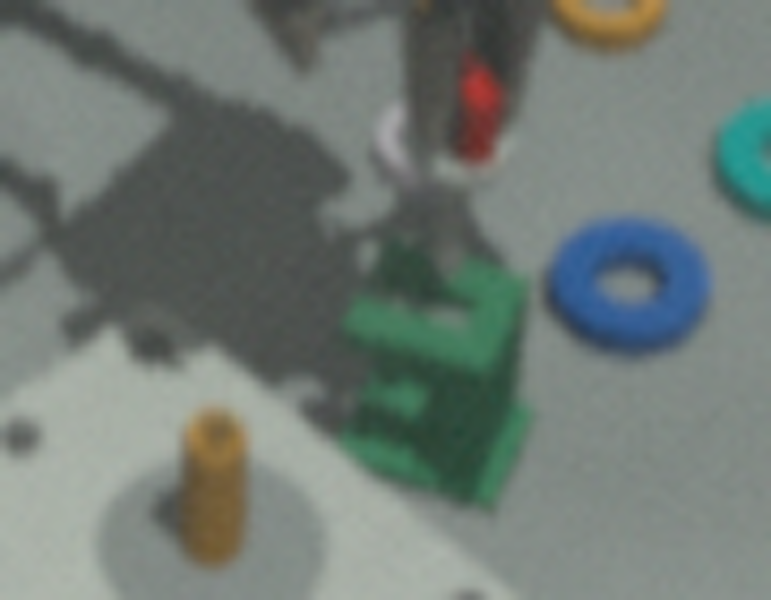

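View pics/w2.png

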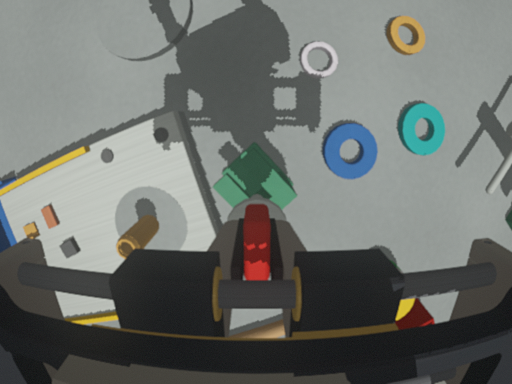

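```bash
python3 - <<'E'
from h import *
x,y=.53867,.16725
f0=np.array(bot.current_contact_force())
for z in (.16,.145,.13,.115,.106,.102,.0997):
    ln((x,y,z),v=.06); f=np.array(bot.current_contact_force())-f0; print(z,f.round(1),np.round(bot.current_ee_pos(),4))
    if f[2]>8 or np.linalg.norm(f[:2])>10: print('stop');break
s=snap('side','sd3.png'); crop(s,210,180,330,290,'sd3c.png')
E
```

```text
0.16 [-0.2  0.3  0.4] [0.5385 0.1672 0.1596]
0.145 [ 0.4 -0.1  0.8] [0.5382 0.1672 0.1443]
0.13 [ 0.2 -0.4 -0.7] [0.5382 0.1672 0.1293]
0.115 [-0.   0.7  0.8] [0.5382 0.1672 0.1143]
0.106 [-0.1  0.   1.2] [0.5382 0.1672 0.1054]
0.102 [-0.8 -0.9  0.3] [0.5385 0.1672 0.1017]
0.0997 [ 0.4 -1.5  0.5] [0.5386 0.1673 0.0996]
```

View pics/sd3c.png

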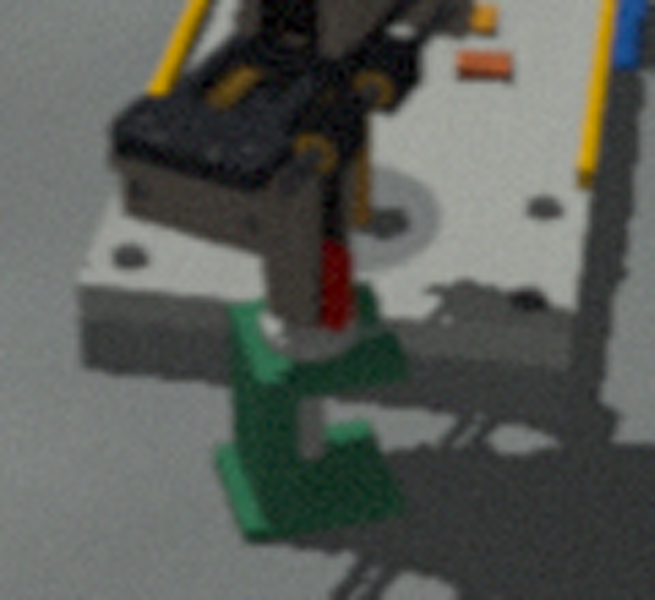

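```bash
python3 - <<'E'
from h import *
bot.set_gripper(0.5); 
ln((.5386,.1673,.20),v=.2)
go((.535,-.46,.30),0); print(bot.current_clock(),np.round(bot.current_ee_pos(),4),np.round(bot.current_joints(),3))
c=snap('wrist','w4.png'); s=snap('side','sd4.png'); crop(s,210,180,330,290,'sd4c.png')
E
```

```text
14.1667 [ 0.5357 -0.4589  0.3   ] [-0.879  0.469  1.049  0.     1.624 -0.881]
```

View pics/sd4c.png

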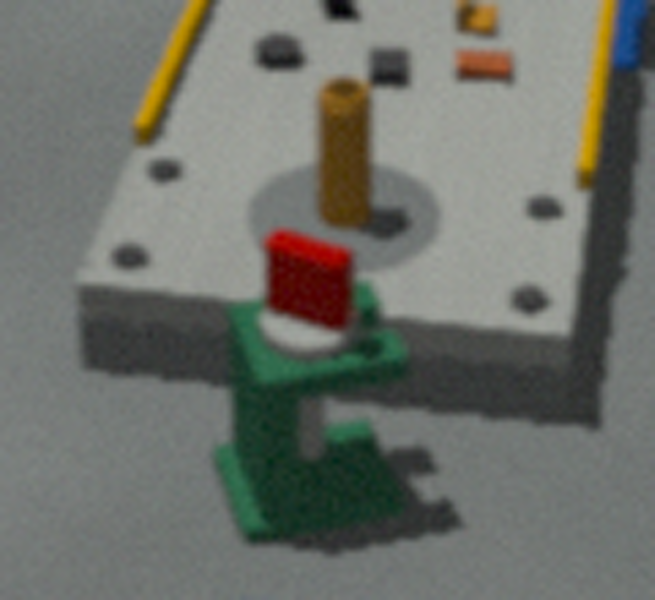

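View pics/w4.png

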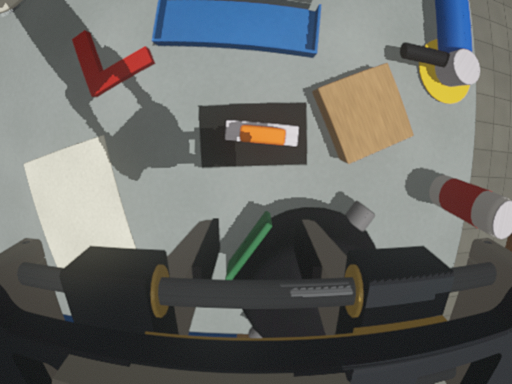

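```bash
python3 - <<'E'
from h import *
c=load('wrist'); crop(c,190,90,320,180,'w4c.png')
hsv=cv2.cvtColor(c['img'],cv2.COLOR_BGR2HSV)
roi=np.zeros((384,512),np.uint8);roi[95:170,195:312]=1
def rect(m,z):
    m=m.astype(np.uint8)*roi
    cs=max(cv2.findContours(m,0,2)[0],key=cv2.contourArea);r=cv2.minAreaRect(cs);b=cv2.boxPoints(r)
    W=np.array([onz(c,*p,z)[:2] for p in b]);print(r,W.round(4).tolist(),'centre',W.mean(0),[np.linalg.norm(W[i]-W[i-1]).round(4) for i in range(2)],[np.arctan2(*(W[i]-W[i-1])[::-1]).round(3) for i in range(2)])
o=(hsv[...,0]<22)&(hsv[...,1]>150)&(hsv[...,2]>80); rect(o,.087)
w=(hsv[...,2]>90)&(hsv[...,0]>30)|o; rect(w&~(hsv[...,0]<0),.017)
mat=(hsv[...,2]<60); rect(mat,.003)
E
```

```text
((262.1229553222656, 134.6475372314453), (44.18144226074219, 17.020719528198242), 5.19442892074585) [[0.5141, -0.416], [0.5162, -0.3941], [0.5726, -0.399], [0.5709, -0.421]] centre [ 0.54344841 -0.40751472] [np.float64(0.057), np.float64(0.022)] [np.float64(3.054), np.float64(1.477)]
((253.0, 132.0), (74.0, 116.0), 90.0) [[0.4424, -0.3482], [0.619, -0.3482], [0.6214, -0.4631], [0.4401, -0.4633]] centre [ 0.53070631 -0.40570406] [np.float64(0.1152), np.float64(0.1766)] [np.float64(1.551), np.float64(-0.001)]
((219.78074645996094, 135.73829650878906), (59.73982620239258, 39.798797607421875), 87.61405944824219) [[0.4453, -0.3658], [0.5081, -0.3646], [0.5116, -0.4591], [0.4474, -0.4614]] centre [ 0.47809468 -0.41275514] [np.float64(0.0956), np.float64(0.0628)] [np.float64(1.593), np.float64(0.019)]
```

View pics/w4c.png

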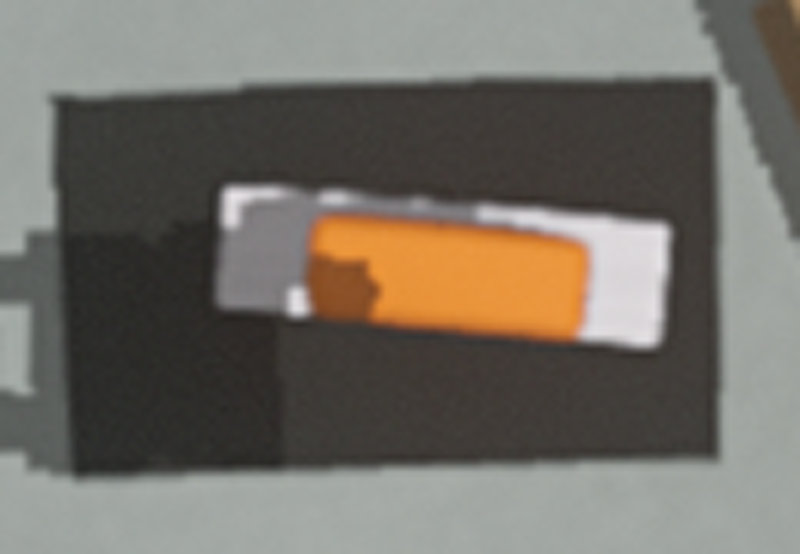

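```bash
python3 - <<'E'
from h import *
c=load('wrist'); f=lambda u,v,z: onz(c,190+u/6.154-.4,90+v/6.154-.4,z)[:2]
F=np.array([f(*p,.017) for p in ((220,185),(670,222),(662,348),(216,308))]);M=np.array([f(*p,.003) for p in ((55,97),(715,78),(718,458),(75,475))])
H=np.array([f(*p,.087) for p in ((316,213),(588,242),(578,341),(308,318))])
for n,A in(('foot',F),('mat',M),('handle',H)):print(n,A.mean(0).round(4),[np.linalg.norm(A[i]-A[i-1]).round(4) for i in range(4)],np.arctan2(*(A[1]-A[0])[::-1]).round(3),np.arctan2(*(A[2]-A[3])[::-1]).round(3))
E
```

```text
foot [ 0.5439 -0.4074] [np.float64(0.0306), np.float64(0.1114), np.float64(0.0316), np.float64(0.1113)] -0.078 -0.086
mat [ 0.5307 -0.4105] [np.float64(0.0985), np.float64(0.1682), np.float64(0.0985), np.float64(0.1676)] 0.028 0.028
handle [ 0.5437 -0.4078] [np.float64(0.0221), np.float64(0.057), np.float64(0.021), np.float64(0.0568)] -0.102 -0.082
```

```bash
python3 - <<'E'
from h import *
d=np.load('/tmp/fix.npy',allow_pickle=True).item()
W=lambda x,y:d['R']@[x,y]+d['t']
phi=-.083-np.pi/2
go((.5438,-.4076,.13),phi)
ln((.5438,-.4076,.035),v=.1); print(bot.current_contact_force(),np.round(bot.current_joints(),2))
bot.set_gripper(0,55); print('op',bot.current_opening(),bot.current_contact_force())
ln((.5438,-.4076,.15),v=.12); print(bot.current_contact_force(),bot.current_opening(),bot.current_clock())
phi2=d['th']-np.pi/2
p=W(-.038,.005)
ln((*p,.15),phi2,v=.25)
ln((*p,.083),v=.12); print(bot.current_contact_force(),np.round(bot.current_ee_pos(),4),p,bot.current_clock())
s=snap('side','sd5.png');crop(s,210,130,350,250,'sd5c.png');s=snap('scene','sc5.png');crop(s,150,130,310,270,'sc5c.png')
E
```

```text
[0.37320369 0.39475009 0.02685399] [-0.82  0.6   1.4   0.    1.14  0.83]
op 0.23240539980388392 [-0.46910714 -0.85318433  1.41380687]
[-0.20159389  0.39675002 -2.79350779] 0.23295058525567447 18.475
[-0.24194869 -0.00804938 -3.51928222] [ 0.4874 -0.0335  0.0829] [ 0.48727441 -0.0331778 ] 20.85
```

View pics/sd5c.png

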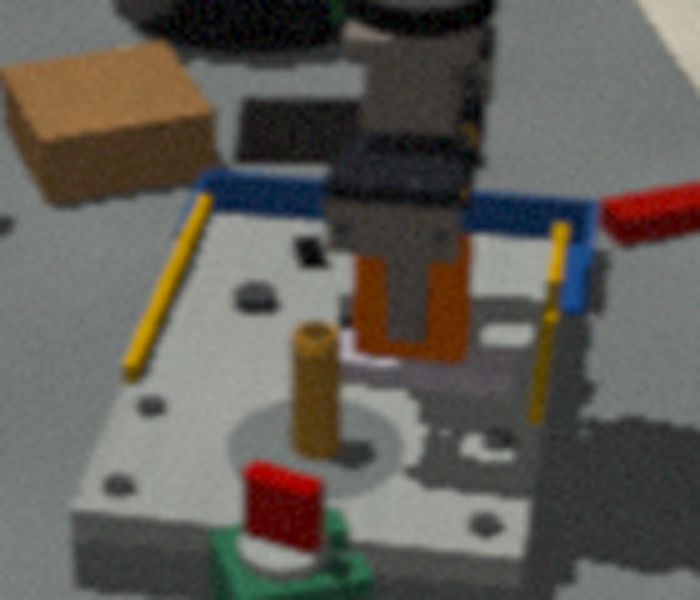

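View pics/sc5c.png

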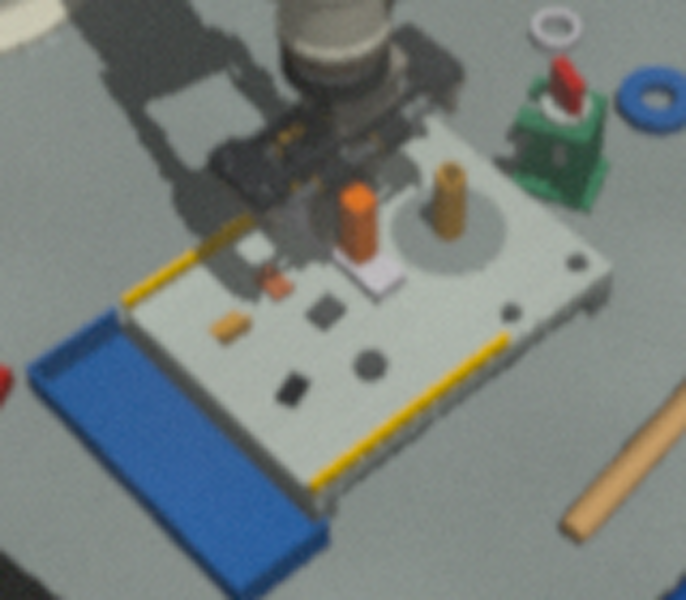

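```bash
python3 - <<'E'
from h import *
d=np.load('/tmp/fix.npy',allow_pickle=True).item()
W=lambda x,y:d['R']@[x,y]+d['t']
for y in (-.05,-.10,-.148):
    ln((*W(-.038,y),.083),v=.07); print(y,np.round(bot.current_contact_force(),1),bot.current_opening())
bot.hold(.3)
ln((*W(-.038,-.148),.12),v=.15)
ln((*W(.042,.005),.12),v=.25)
s=snap('scene','sc6.png');crop(s,150,130,310,270,'sc6c.png');s=snap('side','sd6.png');crop(s,210,130,350,250,'sd6c.png'); print(bot.current_clock())
E
```

```text
-0.05 [ 0.2  0.7 -2.7] 0.23737566091662068
-0.1 [ 0.4  0.4 -2.5] 0.23694008158372434
-0.148 [ 0.2 -0.1 -2.9] 0.23650716859445803
25.225
```

View pics/sc6c.png

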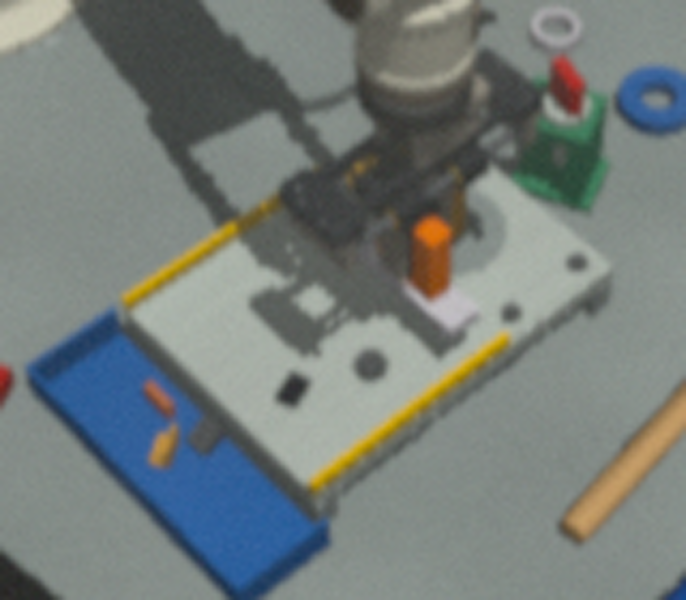

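View pics/sd6c.png

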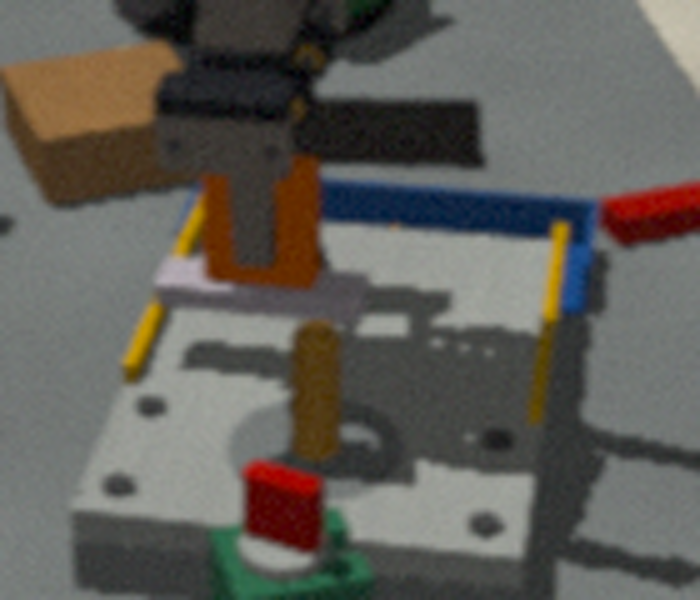

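```bash
python3 - <<'E'
from h import *
d=np.load('/tmp/fix.npy',allow_pickle=True).item()
W=lambda x,y:d['R']@[x,y]+d['t']
ln((*W(.042,.005),.083),v=.12)
for y in (-.05,-.10,-.148):
    ln((*W(.042,y),.083),v=.07); print(y,np.round(bot.current_contact_force(),1),bot.current_opening())
bot.hold(.3)
ln((*W(.042,-.148),.14),v=.15)
ln((*W(.02,.03),.16),v=.25)
s=snap('scene','sc7.png');crop(s,150,180,230,270,'sc7c.png');s=snap('side','sd7.png');s=snap('wrist','w7.png'); print(bot.current_clock())
E
```

```text
-0.05 [ 0.5  0.5 -1.5] 0.2341141570550535
-0.1 [ 0.6 -0.  -2.2] 0.24124567444769737
-0.148 [ 0.2  0.7 -2.9] 0.23850713477789545
30.175
```

View pics/sc7c.png

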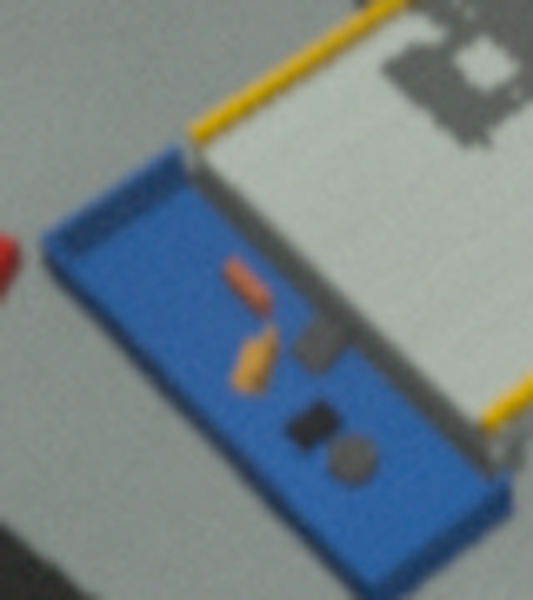

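View pics/sc7.png

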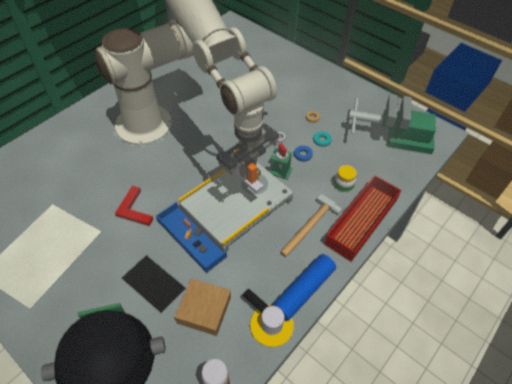

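View pics/w7.png

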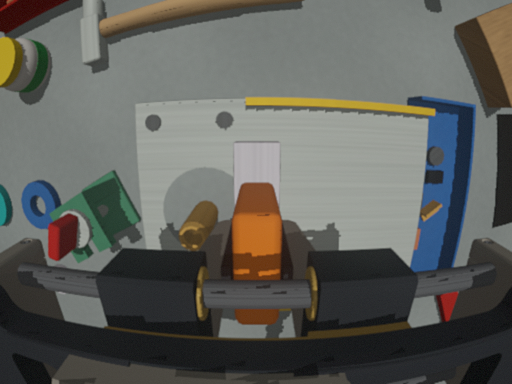

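```bash
python3 - <<'E'
from h import *
phi=-.03-np.pi/2
ln((.5307,-.4105,.16),phi,v=.3)
ln((.5307,-.4105,.0358),v=.1); print(bot.current_contact_force(),bot.current_clock())
bot.set_gripper(.6); bot.hold(.2)
ln((.5307,-.4105,.16),v=.2)
go((.47,.26,.33),0); print(bot.current_clock(),np.round(bot.current_joints(),2))
s=snap('scene','sc8.png');s=snap('wrist','w8.png');snap('side','sd8.png')
E
```

```text
[-0.83713858 -0.75442166 -1.57336253] 33.0417
37.1333 [ 0.28  0.01  1.53 -0.    1.6   0.28]
```

View pics/sc8.png

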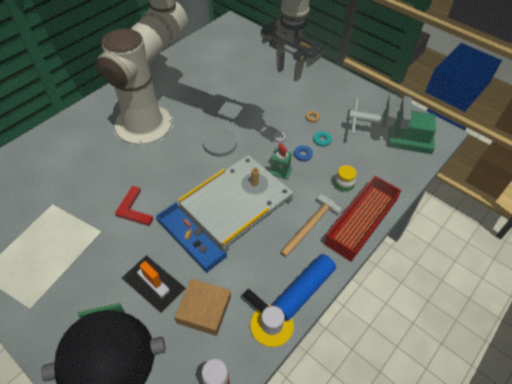

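View pics/w8.png

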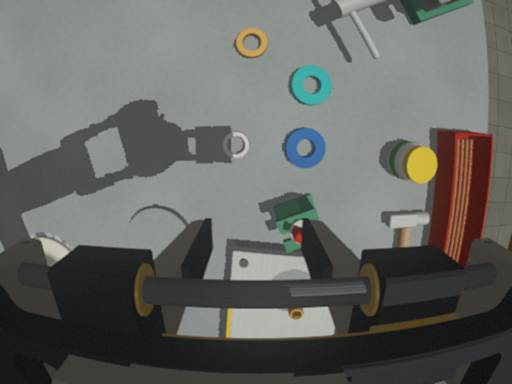

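```bash
cat > rings.py <<'E'
from m import *
def ring(c,kind,guess,z=.016,verbose=True):
    hsv=cv2.cvtColor(c['img'],cv2.COLOR_BGR2HSV).astype(int);b,g,r=[c['img'][...,i].astype(int) for i in range(3)]
    H,S,V=hsv[...,0],hsv[...,1],hsv[...,2]
    m={'blue':(H>104)&(H<125)&(S>110),'brass':(H>10)&(H<30)&(S>110)&(V>50),'alu':(V>150)&(S<60)|(r-g>3)&(V>60)&(S<70)&(b-g>3)}[kind]
    u,v=proj(c,(*guess,z)); yy,xx=np.mgrid[:384,:512]; m=m&(np.hypot(xx-u,yy-v)<40)
    m=cv2.morphologyEx(m.astype(np.uint8),cv2.MORPH_CLOSE,np.ones((3,3)))
    cs=max(cv2.findContours(m,cv2.RETR_EXTERNAL,cv2.CHAIN_APPROX_NONE)[0],key=cv2.contourArea)
    el=cv2.fitEllipse(cs)
    p=onz(c,*el[0],z-.003)[:2]
    B=np.array([onz(c,*q[0],z-.003)[:2] for q in cs]); dia=2*np.sqrt(((B-B.mean(0))**2).sum(1).mean())
    if verbose: print(kind,'px',np.round(el[0],1),np.round(el[1],1),'pos',p.round(4),'dia',dia.round(4))
    return p
E
python3 - <<'E'
from rings import *
c=load('wrist')
ring(c,'blue',onz(c,305,148,.016)[:2]);ring(c,'brass',onz(c,251,43,.016)[:2]);ring(c,'alu',onz(c,236,145,.016)[:2])
crop(c,205,115,340,180,'w8c.png')
E
```

```text
blue px [304.7 147.4] [38.8 39.1] pos [0.5506 0.2855] dia 0.0652
brass px [251.2  42.2] [28.6 30.4] pos [0.4623 0.4606] dia 0.0499
alu px [247.5 144.3] [52.7 74.2] pos [0.4562 0.2901] dia 0.0949
```

View pics/w8c.png

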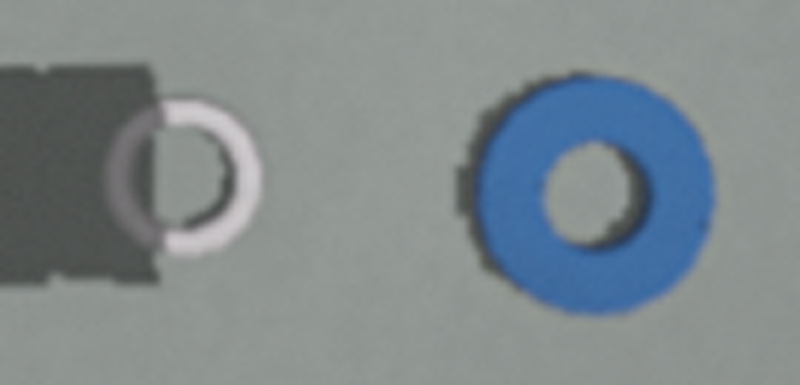

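```bash
cat > place.py <<'E'
from rings import *
P=np.array([.5329,.0380])
def pick(p,phi,op,zg=.003):
    bot.set_gripper(op)
    go((*p,.10),phi); ln((*p,zg),v=.1); f=np.array(bot.current_contact_force()); print('down',f.round(1))
    bot.set_gripper(0,40); print('grip',bot.current_opening(),np.round(bot.current_contact_force(),1))
    ln((*p,.17),v=.15); print('lift',bot.current_opening(),np.round(bot.current_contact_force(),1),bot.current_clock())
def thread(base,phi,P=P,zg=.003,corr=(0,0)):
    # base: height of ring underside when home
    x,y=P+np.array(corr)
    ln((x,y,.17),phi,v=.2); bot.hold(.2); f0=np.array(bot.current_contact_force())
    for z in (.14,.128,.122,.116,.11,base+.03,base+.015,base+.006,base+.002):
        ln((x,y,z+zg),v=.06); f=np.array(bot.current_contact_force())-f0
        print(round(z,3),f.round(1))
        if f[2]>12 or np.linalg.norm(f[:2])>15: print('STOP');return False
    return True
E
python3 - <<'E'
from place import *
pick((.5506,.2855),0,.92)
ln((*P,.17),0,v=.2)
c=snap('wrist','w9.png');snap('side','sd9.png');s=snap('scene','sc9.png');crop(s,220,120,310,190,'sc9c.png');crop(load('side'),200,120,340,280,'sd9c.png')
E
```

```text
down [-0.3  0.9 -0.1]
grip 0.7187986174441936 [-0.7  0.1  1.9]
lift 0.7179350087811938 [-0.7  0.1 -3.4] 41.65
```

View pics/w9.png

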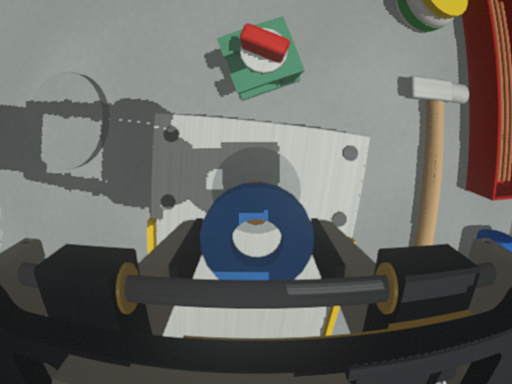

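View pics/sd9c.png

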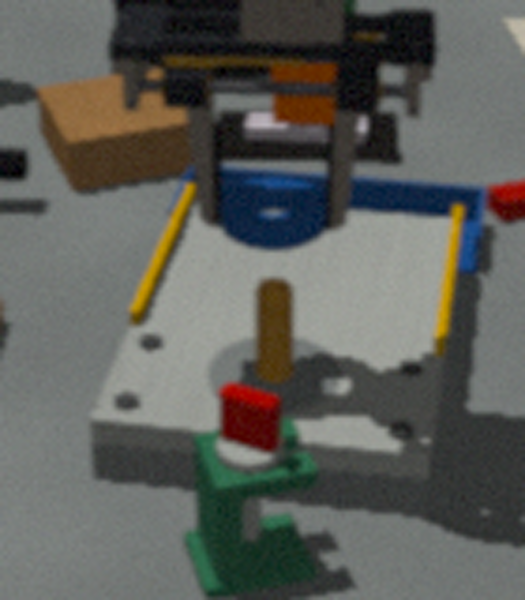

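View pics/sc9c.png

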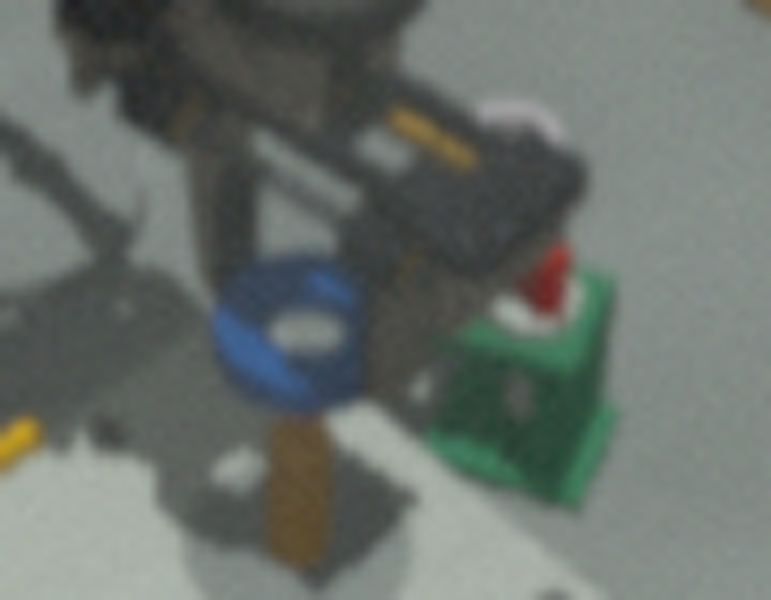

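```bash
python3 - <<'E'
from place import *
c=load('wrist'); print(bot.current_ee_pos())
# bore top-edge extents read by threshold along column/rows
img=c['img']; hsv=cv2.cvtColor(img,cv2.COLOR_BGR2HSV).astype(int)
m=((hsv[...,0]>104)&(hsv[...,0]<128)&(hsv[...,1]>100)).astype(np.uint8); m[:170]=0;m[290:]=0;m[:,:195]=0;m[:,320:]=0
for u in (245,257,265): 
    r=np.where(m[:,u])[0]; print(u,r.min(),r.max(),[int(a) for a in r[:-1][np.diff(r)>1]],[int(a) for a in r[1:][np.diff(r)>1]])
for v in (220,236,240):
    r=np.where(m[v])[0]; print(v,r.min(),r.max(),[int(a) for a in r[:-1][np.diff(r)>1]],[int(a) for a in r[1:][np.diff(r)>1]])
zt=.170-.003+.016
for uv in ((257,183),(200,236),(312,236)): print(uv,onz(c,*uv,zt))
crop(c,190,170,325,290,'w9c.png')
E
```

```text
[0.5328614  0.03879483 0.16992453]
245 183 280 [220] [256]
257 183 280 [218] [258]
265 184 280 [219] [257]
220 204 308 [247] [267]
236 200 313 [231] [282]
240 200 313 [231] [282]
(257, 183) [0.53346947 0.07369956 0.183     ]
(200, 236) [0.50065443 0.04257963 0.183     ]
(312, 236) [0.56523288 0.04264802 0.183     ]
```

View pics/w9c.png

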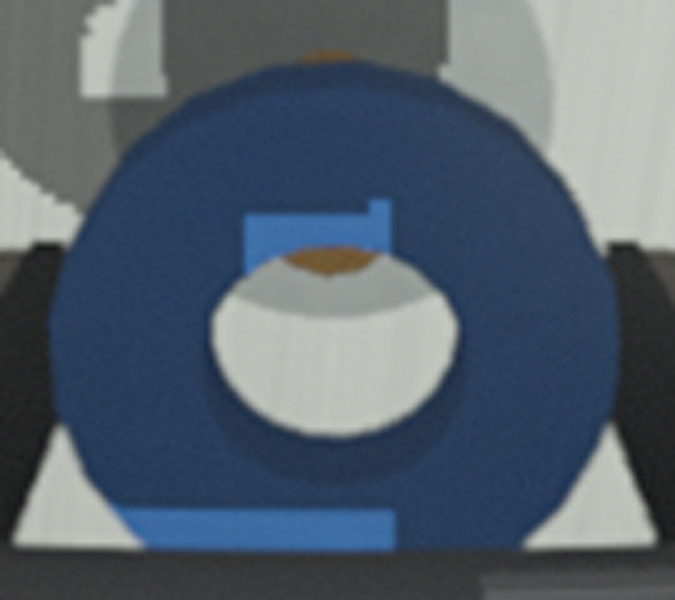

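```bash
python3 - <<'E'
from h import *
c=load('wrist')
for uv,z in (((257,219.6),.183),((257,265.8),.183),((257,187.2),.183),((257,182),.167),((257,257),.167)): print(uv,z,onz(c,*uv,z)[1].round(4))
# post top far/side: rim of post, v 
E
```

```text
(257, 219.6) 0.183 0.0528
(257, 265.8) 0.183 0.0237
(257, 187.2) 0.183 0.0714
(257, 182) 0.167 0.071
(257, 257) 0.167 0.0218
```

```bash
python3 - <<'E'
from place import *
print(thread(.05,0,corr=(0,.0005)),np.round(bot.current_ee_pos(),4),bot.current_clock())
s=snap('side','sd10.png');crop(s,200,120,340,280,'sd10c.png')
E
```

```text
0.14 [-0.7  0.2 -0.3]
0.128 [0.3 0.3 0.1]
0.122 [0.7 0.7 0.5]
0.116 [ 0.2 -0.5 -0.2]
0.11 [ 0.2 -0.6  0.5]
0.08 [-0.5  0.7 -0.1]
0.065 [ 0.6 -0.1  0.3]
0.056 [-0.3 -0.4  1.4]
0.052 [-0.3  0.1  0.4]
True [0.5327 0.0385 0.0548] 46.9417
```

View pics/sd10c.png

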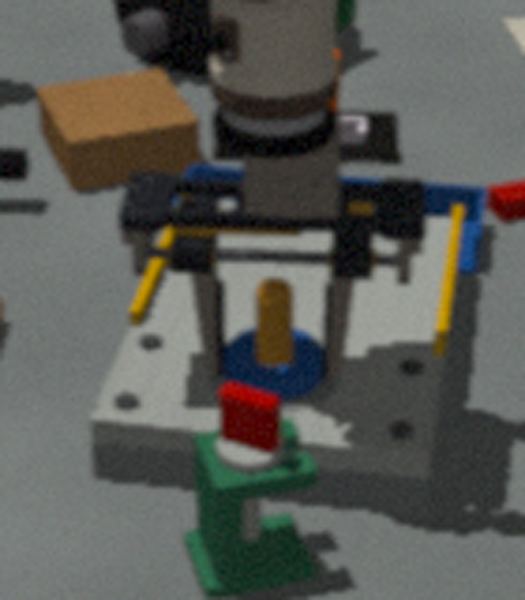

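```bash
python3 - <<'E'
from place import *
ln((.5329,.0385,.0537),v=.04); bot.set_gripper(.92); bot.hold(.2)
ln((.5329,.0385,.19),v=.2)
c=snap('wrist'); crop(c,170,100,350,235,'w11c.png')
go((.45,.33,.28),0); c=snap('wrist','w12.png'); print(bot.current_clock())
g=onz(c,*proj(c,(.4623,.4606,.016)),.016)[:2]; ring(c,'brass',(.4623,.4606)); print(proj(c,(.4623,.4606,.016)),proj(c,(.4335,.2926,.016)))
E
```

```text
50.0333
brass px [264.5  78.4] [33.2 34.5] pos [0.4622 0.4607] dia 0.0499
[264.59664356  78.13723749] [245.14388018 191.68162514]
```

View pics/w11c.png

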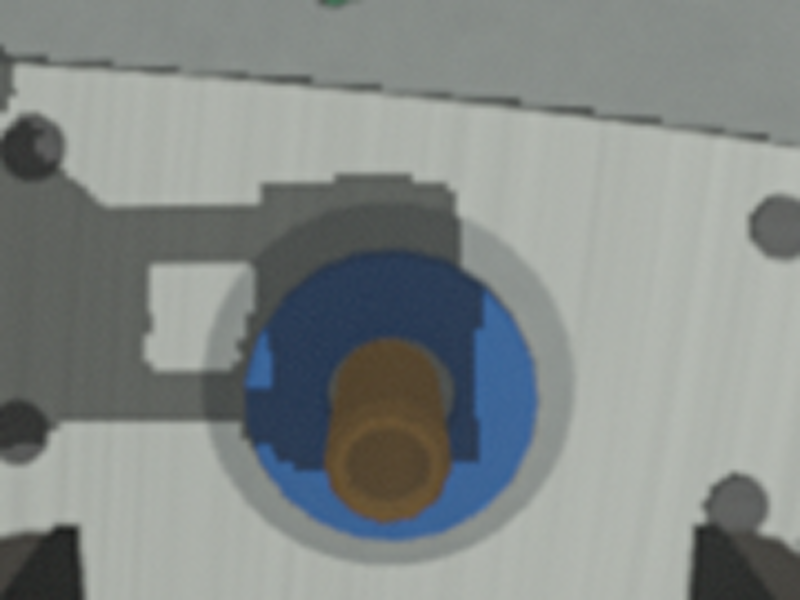

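View pics/w12.png

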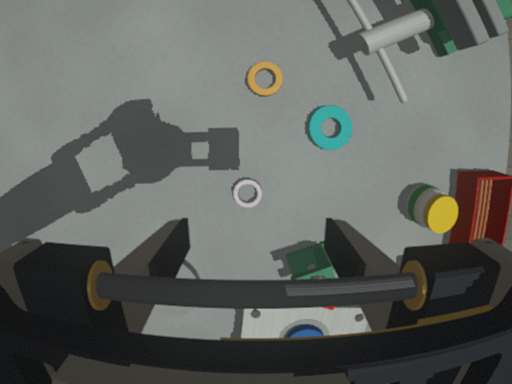

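```bash
python3 - <<'E'
from place import *
c=load('wrist'); hsv=cv2.cvtColor(c['img'],cv2.COLOR_BGR2HSV).astype(int)
crop(c,220,170,275,215,'w12c.png')
pick((.4622,.4607),0,.75)
ln((*(P+[0,.0005]),.17),0,v=.2)
c=snap('wrist','w13.png'); crop(c,190,170,325,290,'w13c.png')
E
```

```text
down [-0.2 -0.8 -0.7]
grip 0.5544228803407689 [ 0.2 -0.7  3.4]
lift 0.5525045295943858 [ 0.1 -0.1 -0.9] 54.15
```

View pics/w13c.png

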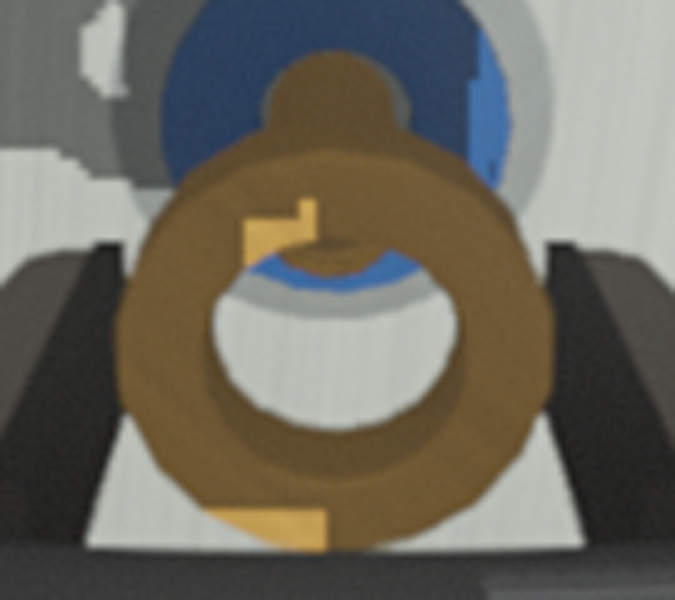

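View pics/w12c.png

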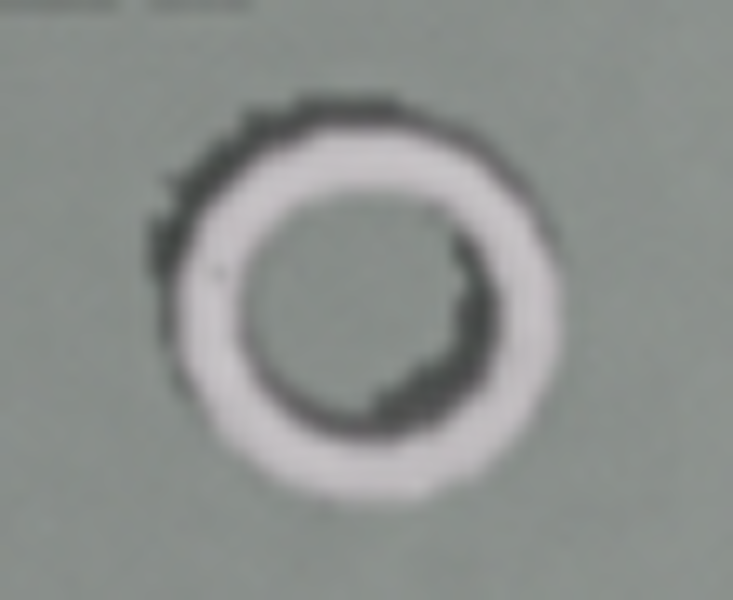

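```bash
python3 - <<'E'
from place import *
ok=thread(.066,0,corr=(0,.0005)); print(ok,bot.current_clock())
if ok:
    x,y=P+[0,.0005]
    ln((x,y,.066+.0037),v=.04); bot.set_gripper(.75); bot.hold(.2)
    ln((x,y,.19),v=.2)
    c=snap('wrist'); crop(c,170,100,350,235,'w14c.png')
    go((.436,.24,.22),0); c=snap('wrist','w15.png'); crop(c,206,120,306,195,'w15c.png');print(bot.current_clock(),proj(c,(.4357,.2911,.016)))
E
```

```text
0.14 [ 0.2 -0.9  0. ]
0.128 [-0.3  0.1  0.1]
0.122 [ 0.3 -0.5 -0.1]
0.116 [ 0.6 -0.7 -1.1]
0.11 [ 1.  -1.6 -1.4]
0.096 [ 1.  -0.2  1.3]
0.081 [-0.  -0.9  0.1]
0.072 [ 0.1  0.  -0.8]
0.068 [ 0.8 -0.7 -1. ]
True 59.975
62.6333 [255.77364191 134.28258818]
```

View pics/w14c.png

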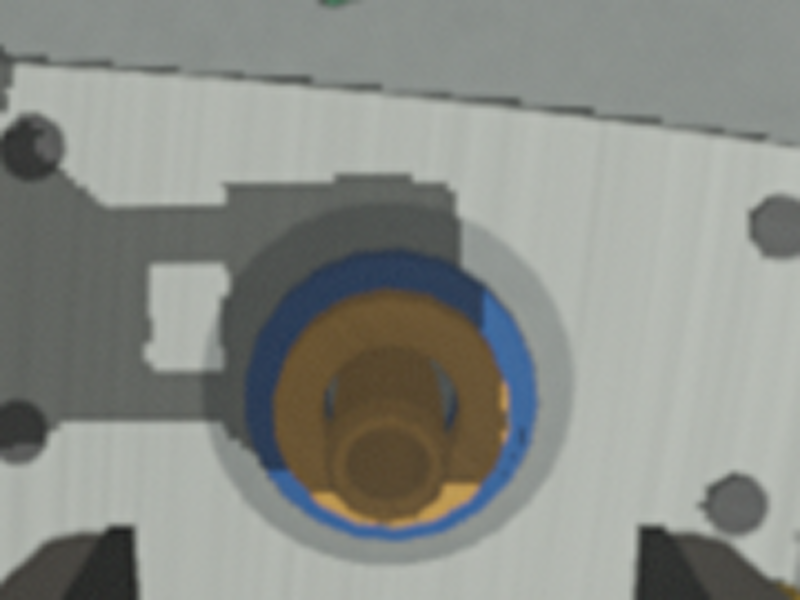

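View pics/w15c.png

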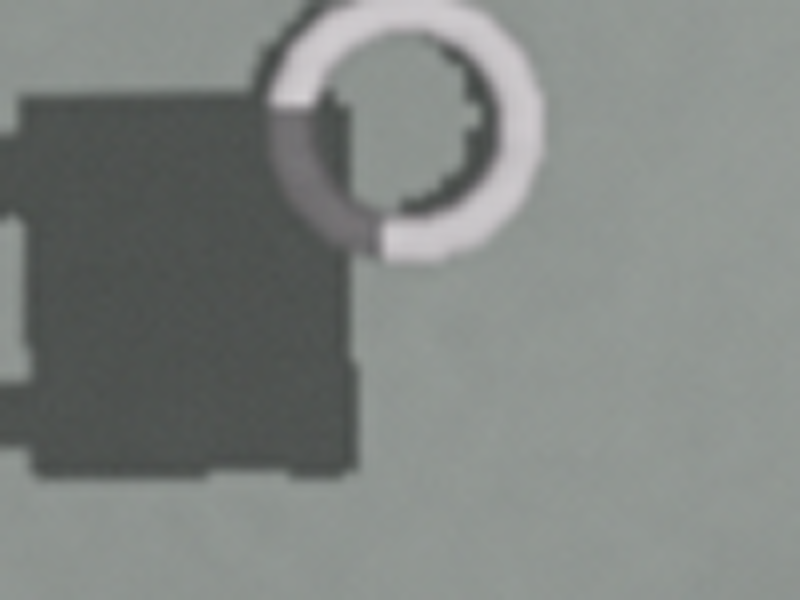

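```bash
python3 - <<'E'
from place import *
c=load('wrist'); p=onz(c,256.5,135.2,.016)[:2]; print(p, np.linalg.norm(onz(c,256.5-17.4,135.2,.016)-onz(c,256.5+17.4,135.2,.016)))
pick(p,0,.68)
ln((*(P+[0,.0005]),.17),0,v=.2)
c=snap('wrist','w16.png'); crop(c,190,170,325,290,'w16c.png')
E
```

```text
[0.43660777 0.28994417] 0.04356030704544206
down [-0.6 -0.  -0.6]
grip 0.46038450811780174 [-1.5 -0.2  4.2]
lift 0.4634733755862812 [-0.8 -0.4 -0.8] 66.35
```

View pics/w16c.png

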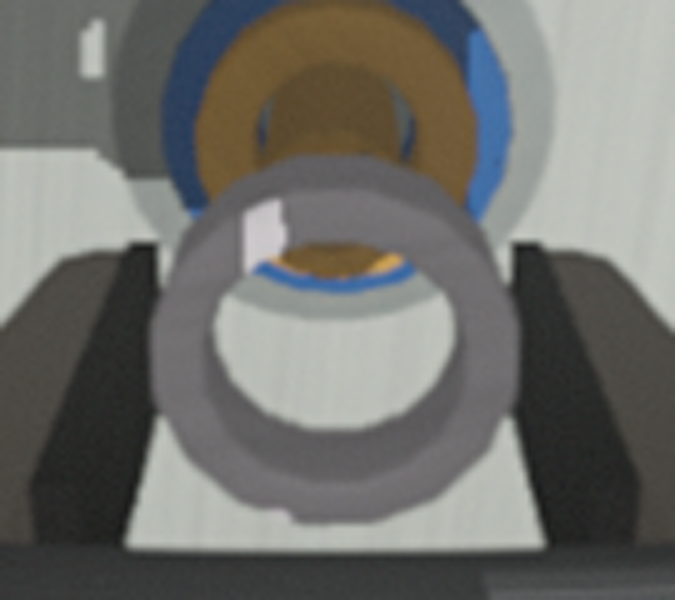

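Same in-hand position as the previous two collars; threading.

```bash
python3 - <<'E'
from place import *
ok=thread(.082,0,corr=(0,.0005)); print(ok,bot.current_clock())
if ok:
    x,y=P+[0,.0005]
    ln((x,y,.082+.0037),v=.04); bot.set_gripper(.68); bot.hold(.2)
    ln((x,y,.20),v=.2)
    c=snap('wrist'); crop(c,170,100,350,235,'w17c.png')
    go((.40,.1,.35),0); s=snap('scene','sc17.png'); d=snap('side','sd17.png'); crop(s,120,130,310,300,'sc17c.png'); crop(d,200,120,340,280,'sd17c.png'); print(bot.current_clock())
E
```

```text
0.14 [ 0.6 -0.2  0.1]
0.128 [-1.  -0.5  0.6]
0.122 [-0.3 -0.5  0.8]
0.116 [0.1 0.6 1.3]
0.11 [-0.7 -0.   0.8]
0.112 [-0.5 -1.2  0.6]
0.097 [ 0.6 -0.6  0.3]
0.088 [-0.2 -0.1  0.2]
0.084 [ 0.2 -0.9  0.6]
True 71.25
73.9083
```

View pics/w17c.png

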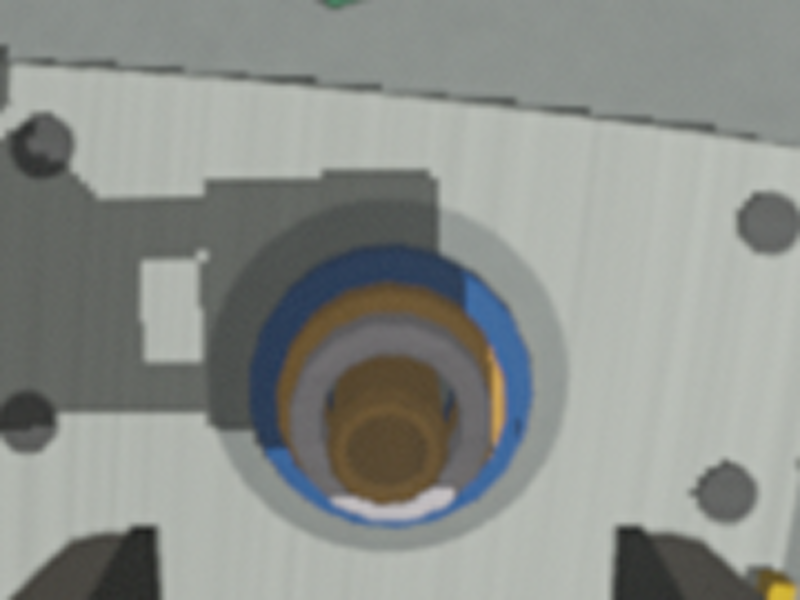

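View pics/sc17c.png

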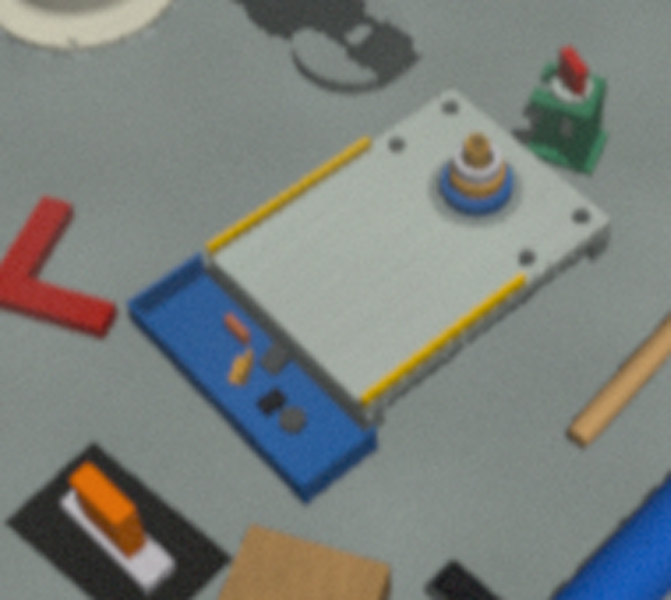

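View pics/sd17c.png

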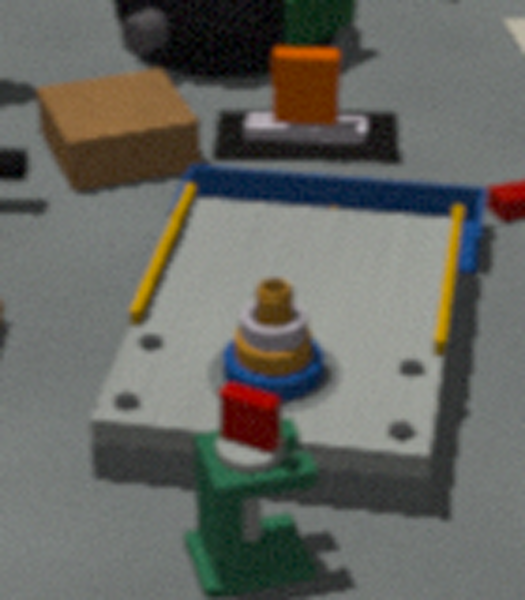

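View pics/sd17.png

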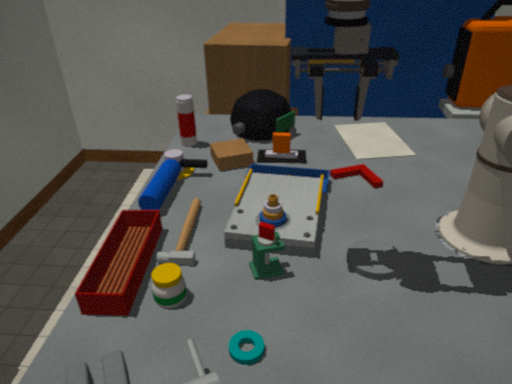

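View pics/sc17.png

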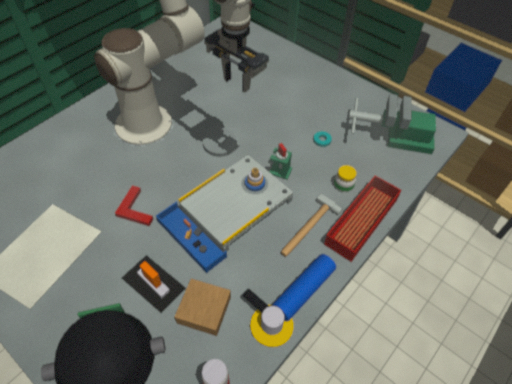

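```bash
python3 - <<'E'
from h import *
s=load('scene'); d=load('side'); F=np.load('/tmp/fix.npy',allow_pickle=True).item()
# offcuts in fixture frame (scene crop scale 671/190)
for n,(u,v) in dict(red=(237,328),dk=(275,360),brass=(240,367),blk=(272,402),rnd=(293,420)).items():
    p=onz(s,120+u/3.53-.4,130+v/3.53-.4,.012)[:2]; print(n,(F['R'].T@(p-F['t'])).round(3))
# scraper handle top centre in scene crop; stack top
print('scraper',onz(s,120+107/3.53-.4,130+507/3.53-.4,.06))
for c,uv in ((s,(120+479/3.53,130+140/3.53)),(d,(200+275/3.75,120+286/3.75))): print('posttop',onz(c,*uv,.12))
# expected pixel of alu top face near rim (z=.098) in side crop
for z in (.05,.066,.082,.098,.12): print(z,((proj(d,(.5329,.038,z))-[200,120])*3.75).round(0))
E
```

```text
red [-0.052 -0.169]
dk [-0.003 -0.165]
brass [-0.018 -0.192]
blk [ 0.029 -0.194]
rnd [ 0.056 -0.191]
scraper [ 0.52858798 -0.41049807  0.06      ]
posttop [0.53233618 0.03925485 0.12      ]
posttop [0.52933962 0.03907573 0.12      ]
0.05 [269. 373.]
0.066 [270. 353.]
0.082 [270. 333.]
0.098 [270. 313.]
0.12 [270. 285.]
```

```bash
python3 -c "
from workcell import bot
bot.job_done(); print(bot.current_clock())"
```

```text
the job is handed in; nothing more can be done
the job is handed in; nothing more can be done
```

I finished the job and handed it in at about 74 s of robot time. The system gives no verdict, so the results below come from my own camera checks.

- **Keeper pin:** it is parked in the green bracket's notch. The flange is down on the prongs and the shank hangs in the slot, aimed 2 mm short of the notch point.
- **Offcuts:** all five were pushed off the plate with the scraper in two passes. The last image puts them at fixture y = -0.165 to -0.194 m and x = -0.052 to +0.056 m, inside the tray limits.
- **Collars:** blue, brass and aluminium are on the post in that order from the bottom. Each went down with almost no contact force, and the visible stack height matches all three being fully home. The copper collar was not in any image, and I left the teal look-alike ring alone.
- **Scraper:** it stands upright on its mat, about 2 mm from the centre.
- **Bystanders:** the paste tin, hammer and box look unmoved.

- **Brass collar knocked:** it shifted by about 5 cm partway through, so I measured it again before picking it up.
- **Disagreeing checks:** my first fixture fit was off by up to 10 mm because of a shadow and a hidden corner; the refit was good to about 1 mm. The two fixed cameras differ by 3 mm on the post's x position, close to their stated accuracy.

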